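Blank off the vacuum manifold's ports

TASK

Pull the top drawer of the small parts cabinet out to its stop and take every blanking plug from it (two or three); one more stands on the bench behind the dust-vacuum manifold. Fit each of these plugs in a port of its own on the manifold: set it in the hole, turn it while pressing lightly until its key finds the keyway and it drops fully home, flange flat on the collar. When all plugs are home, push the drawer fully shut; leave the jar, the can and the screwdriver where they are.

Things in the scene. Friction and masses are not known exactly. Their poses are not given: they have to be found in the camera images.
- cab_front (a point): Middle of the lower front edge of the grey steel parts cabinet: 245 mm deep (x), 300 mm wide (y), 170 mm tall, fixed to the bench, two drawers one above the other. Its front faces its -x.
- cab_drawer0 (a joint): Top drawer: m pulled out, 0 shut, 0.170 at its stop; it slides towards the cabinet's -x, friction about 1 N plus light damping. Inside it is 200 mm (x) by 258 mm (y), its walls end 53 mm above its inner floor; the floor is 95 mm above the bench.
- drawer_bar (a point): Middle of the top drawer's bar handle: a level round bar 11 mm thick, 120 mm long along y, its axis 47 mm in front of the drawer's face and 38 mm below the cabinet's top. Axes are the cabinet's.
- manifold: Fixed grey steel box of the dust-vacuum manifold, 120 mm deep (x), 370 mm long (y), 70 mm tall, with four ports in a row on top and a hose stub at its +y end. Origin: centre of its underside; its front (-x) faces the robot more or less.
- port0 (a point): Centre of the mouth of the first (-y) port, on the top face of its black swivel collar (68 mm across, 22 mm tall), 92 mm above the bench. Axes are the manifold's and do not show how the collar is turned. In the collar: a round hole 42 mm across, 22 mm deep, with one keyway 14 mm wide reaching 30 mm from the axis, open at the top. Ports are 90 mm apart along y.
- port1 (a point): Same as port0, the second from -y. In each port the keyway points to the manifold's front (-x) give or take up to 40 degrees, differently in each, unknown until seen or felt. The swivels are stiff (1.2 N m) and stay put under light turning. A key that has begun to enter may rub: up to 10 N and a few degrees of wiggle ease it home.
- port2 (a point): Same as port0, the third from -y. A plug set in any port off-key stops with its key on the collar's top face, origin 8 mm below the mouth; pressed lightly and turned, it drops 10 mm when the key meets the keyway (play about 4 degrees either way) until its flange lies on the collar, origin 18 mm below the mouth.
- port3 (a point): Same as port0, the last (+y) port, next to the hose stub.
- plug0: Grey plastic blanking plug, about 120 g, 43 mm tall, starts upright in the top drawer. Origin: centre of its underside, z up its axis. From below: round spigot 40 mm across (foot chamfered 2.5 mm), z = 0 to 18 mm; flange 58 mm across, z = 18 to 23 mm; on top a grip bar 14 mm wide (y), 46 mm long (x, centred), z = 23 to 43 mm. Key: see plug1.
- plug1: Same as plug0. Key of all plugs: on the spigot's side, z = 8 to 18 mm, 10 mm wide, sticks out along the plug's +x to 27 mm from the axis; below it the spigot is a plain 8 mm pilot. A tab at the flange's rim (10 mm wide, out to 36 mm from the axis) marks the key from above. At the start the keys point to the cabinet's front within 70 degrees.
- plug2: Same as plug0 and plug1. One of plug0, plug1 and plug2, any of them, may be absent.
- plug3: Same as plug0 and plug1, but starts upright on the bench behind the manifold (+x side), its key pointing any way within 70 degrees of the robot's -x direction. Always present.
- jar: Glass jar with a steel lid, 70 mm across, 90 mm tall, on the bench between cabinet and manifold, towards the back. Origin: centre of its underside. Not part of the job: leave it be.
- can: Aluminium can, 62 mm across, 170 mm tall, at the back left, behind the manifold. Origin: centre of its underside. Not part of the job: leave it be.
- driver: Screwdriver lying on the bench in front of the robot. Origin: middle of its underside. Not part of the job: leave it be.

How it is judged:
On the way, in this order (a step that is already met when the one before it is completed fails the run):
1. the top drawer is pulled out to its stop (value of joint cab_drawer0 above 0.16 m), for 0.2 s.
2. every plug present is home in a port (((horizontal distance between plug0 and port0 below 0.005 m and z of plug0 in the frame of port0 below -0.0155 m) or (horizontal distance between plug0 and port1 below 0.005 m and z of plug0 in the frame of port1 below -0.0155 m) or (horizontal distance between plug0 and port2 below 0.005 m and z of plug0 in the frame of port2 below -0.0155 m) or (horizontal distance between plug0 and port3 below 0.005 m and z of plug0 in the frame of port3 below -0.0155 m)) and ((horizontal distance between plug1 and port0 below 0.005 m and z of plug1 in the frame of port0 below -0.0155 m) or (horizontal distance between plug1 and port1 below 0.005 m and z of plug1 in the frame of port1 below -0.0155 m) or (horizontal distance between plug1 and port2 below 0.005 m and z of plug1 in the frame of port2 below -0.0155 m) or (horizontal distance between plug1 and port3 below 0.005 m and z of plug1 in the frame of port3 below -0.0155 m)) and ((horizontal distance between plug2 and port0 below 0.005 m and z of plug2 in the frame of port0 below -0.0155 m) or (horizontal distance between plug2 and port1 below 0.005 m and z of plug2 in the frame of port1 below -0.0155 m) or (horizontal distance between plug2 and port2 below 0.005 m and z of plug2 in the frame of port2 below -0.0155 m) or (horizontal distance between plug2 and port3 below 0.005 m and z of plug2 in the frame of port3 below -0.0155 m)) and ((horizontal distance between plug3 and port0 below 0.005 m and z of plug3 in the frame of port0 below -0.0155 m) or (horizontal distance between plug3 and port1 below 0.005 m and z of plug3 in the frame of port1 below -0.0155 m) or (horizontal distance between plug3 and port2 below 0.005 m and z of plug3 in the frame of port2 below -0.0155 m) or (horizontal distance between plug3 and port3 below 0.005 m and z of plug3 in the frame of port3 below -0.0155 m))), for 0.3 s.
At the end, for the whole second after the job is handed in: every plug present sits in a port, within 5 mm of its centre and its origin at least 15.5 mm below the mouth (fully home is 18 mm), and the top drawer is shut to within 10 mm (all of step 2 and value of joint cab_drawer0 below 0.01 m); the robot touches nothing.
It fails at once if the jar, the can or the screwdriver was shifted by more than 30 mm (distance of any of jar, can, driver from where it was at the start of the episode above 0.03 m).
It fails at once if a plug was forced: pressed on the manifold with more than 80 N (contact force between any of plug0, plug1, plug2, plug3 and manifold above 80 N).
Of plug0, plug1, plug2 only 2 to 3 are there at a start; the rules pass over those that are not, and their reading is None.
At some moment in a run one of plug0, plug1, plug2 may be knocked a few centimetres aside while the robot is not near it.
It also fails if it takes over 210 s, if anything falls off the work surface, if the arm or the gripper's body presses on something with over 40 N, if the wrist force passes 120 N, or if a joint passes its speed limit or range.

ROBOT

A 7-joint arm with a two-finger parallel gripper is mounted at the origin on the work surface. World frame = base frame: x ahead of the robot, y to its left, z up, the work surface at z = 0. Lengths are in m, angles in rad, forces in N, time in s.
With the tool pointing down it reaches from about 0.4 to 0.85 m from the base axis. Payload 10.4 kg.
Tool frame: the origin (TCP) lies midway between the tips of the shut fingers; the grasp point (between the pads) lies 19 mm behind it; z points along the fingers, y is the direction in which the jaws open and shut (so a half turn about z gives the same grasp; the last joint's range is limited). The gripper opens to 85 mm and grips with 20 to 120 N. Pads are 22 mm wide; open, the fingers measure 114 mm over their backs; the gripper's body (76 mm by 85 mm) begins 54 mm behind the grasp point. The pads swing forward as they close: fully open they stand 13 mm farther back than shut.
Start: joints at [1.261, 0.332, -0.065, 1.46, 0.022, 1.35, -0.088], TCP at [0.177, -0.599, 0.209] pointing down, gripper open.
Joint ranges: [-2.6, 2.6], [-0.5, 2.12], [-1.47, 1.34], [0.16, 2.42], [-1.27, 4.41], [0.06, 2.06], [-2.6, 2.6]. Speed limits (rad/s): [2.22, 2.22, 2.79, 2.79, 3.14, 3.14, 3.14].

INTERFACE

Orientations are given as a unit quaternion [x, y, z, w].
In Python, from workcell import manip, camera, camera_info, workorder, nets gives the robot as it stands.
- The arm moves only by the tool apply_moves, never from a script. Its argument "commands" is a list of rows, each a list of 5 numbers: the shift along the tool's x, y, z in m, then the turn about the tool's z in degrees, then the gripper command: -1 is fully open, 1 is shut, values between are in proportion. A call has 1 to 5 rows; each row shifts and turns the pose as measured when the row begins, along the tool's axes as they then stand; what a row does not reach is not made up. A row lasts 1/12 s, in which the tool goes at most 41.7 mm and 7.16 degrees, less where a joint would pass 70% of its speed; a pose out of reach is approached as far as the arm can. A call is refused whole if a number of a shift passes 0.0417 or a number of a turn 7.16, either way. A call with a gripper value outside its range is refused whole. The fingers move at their own pace and stop on an object; "squeeze" is the grip in N (left out, the last holds). Time passes only in rows, so rows that do not move let the fingers close. It gives the time, the measured TCP pose, the force and the opening at its end, in the units of the state.
- manip.get_obs(): the state, without advancing time (a new reading comes with each control period).
- camera(name): name is "scene" or "top" or "wrist"; returns (picture, depth): 384x512x3 uint8, red, green, blue; 384x512 float32, m along the optical axis (not along the pixel's ray), 0 where there is no reading.
- camera_info(name): a dict with "camera_matrix" (3x3 intrinsics, pixels), "xyz" and "rotation" of the camera in the world; the wrist camera has in their place "T_tool_cam" (4x4, takes a point from camera to tool coordinates, whose origin is the TCP and whose axes are the flange's). Camera axes: x right, y down, z forward; pixel columns grow to the right and rows downward; lengths in m; the calibration is good to about 2 mm. A picture is of the moment at which its call begins: read the wrist's pose just before it. camera_info takes no time and is no camera call.
- workorder.hand_in(): hands the job in, once; it reports no verdict.
Trained networks look in the newest picture that a camera, given by its name, has taken for a name from the list of things; names that differ only in an ending like _2 or _b are one class to them, and where a whole thing is asked for, a point or a joint stands for the part that bears it (a point fixed in the world has none). Each returns a list of dicts, best first, with "conf" (0 to 1); they miss things now and then, are a little off and sometimes report something else, mostly with a low value. They report only what shows in the picture. A call takes as long as a camera call.
- nets.look_for(camera, thing): "rect" ([left, top, width, height] in pixels, round what is visible of it).
- nets.place_of(camera, thing): "xy" ([column, row] in pixels: a listed point, or the origin of a listed thing).
The state is a dict: "clock": time; "joint_pos": joint angles; "joint_velocities": joint speeds; "tau": joint torques, N m; "position": TCP position; "ee_rot": TCP orientation; "ft_force": force on the tool from outside, world axes, zero at the start; "torque": the same for the moment, N m; "grip_width": opening from 0.0 (shut) to 1.0 (fully open).
Only numpy, scipy, OpenCV 4.12 (cv2) and the standard library are available. Lean on these libraries where they do the work, as an engineer would, in place of code of your own. Each camera call takes 0.05 s, during which the arm holds its last target. There are 200 camera calls.

## Working session

There is one attempt and no reset: what is moved stays moved. The work goes in short steps, Python scripts to look and compute and a tool call to move; the robot and the scene stay as the last step left them, time stands still between calls to the robot, and variables do not carry over. Pictures are saved under pics/ and viewed, about 12 in all and at most 16, crops included, and the job is handed in when it is done.

Besides the shell and the picture viewer there is one more tool, called as name(argument=value, ...) on one line, values as JSON. apply_moves: Moves the arm, as the interface text tells. Its arguments: {"type":"object","properties":{"commands":{"type":"array","items":{"type":"array","items":{"type":"number"}}},"squeeze":{"type":"number"}},"required":["commands"]}

```bash
mkdir -p pics; cat > h.py <<'E'
import numpy as np, cv2
from scipy.spatial.transform import Rotation as R
from workcell import manip, camera, camera_info, workorder, nets
def st():
    o=manip.get_obs(); r=R.from_quat(o["ee_rot"]).as_matrix()
    x=r[:,0]; print("t",round(o["clock"],2),"p",np.round(o["position"],4),"xdeg",round(np.degrees(np.arctan2(x[1],x[0])),2),"tz",np.round(r[:,2],3),"F",np.round(o["ft_force"],1),"w",round(o["grip_width"],3),"q7",round(o["joint_pos"][6],2))
    return np.array(o["position"]),r
def cam(name):
    p,r=None,None
    o=manip.get_obs(); img,d=camera(name); ci=camera_info(name); K=np.array(ci["camera_matrix"])
    if name=="wrist":
        T=np.eye(4); T[:3,:3]=R.from_quat(o["ee_rot"]).as_matrix(); T[:3,3]=o["position"]; T=T@np.array(ci["T_tool_cam"])
    else:
        T=np.eye(4); rr=np.array(ci["rotation"]); T[:3,:3]=rr if rr.shape==(3,3) else R.from_quat(rr).as_matrix(); T[:3,3]=ci["xyz"]
    return img,d,K,T
def onplane(K,T,uv,z):
    v=T[:3,:3]@np.linalg.inv(K)@np.array([uv[0],uv[1],1.]); return T[:3,3]+v*(z-T[2,3])/v[2]
def cloud(d,K,T):
    h,w=d.shape; u,v=np.meshgrid(np.arange(w),np.arange(h)); c=np.stack([(u-K[0,2])/K[0,0]*d,(v-K[1,2])/K[1,1]*d,d],-1)
    return c@T[:3,:3].T+T[:3,3]
def proj(K,T,p):
    c=T[:3,:3].T@(np.array(p)-T[:3,3]); c=K@c; return c[:2]/c[2]
def save(n,img): cv2.imwrite("pics/"+n+".png",img[...,::-1])
E
cat > a.py <<'E'
from h import *
st()
hts=dict(cab_front=0,drawer_bar=.132,manifold=0,port0=.092,port1=.092,port2=.092,port3=.092,plug3=0,jar=0,can=0,driver=0)
ims=[]
for n in ("top","scene"):
    img,d,K,T=cam(n); ims.append(img); print(n,np.round(T[:3,3],3))
    for k,z in hts.items():
        for r in nets.place_of(n,k)[:2]: print(k,np.round(r["xy"],0),round(r["conf"],2),np.round(onplane(K,T,r["xy"],z),3))
    np.savez(n+".npz",img=img,d=d,K=K,T=T)
save("s0",ims[1]); save("t0",ims[0])
E
python3 a.py
```

```text
t 0.0 p [ 0.1767 -0.5991  0.2078] xdeg 16.44 tz [-0.     0.001 -1.   ] F [-0.3 -0.3 -0.6] w 1.001 q7 -0.09
top [0.434 0.036 1.26 ]
cab_front [341. 182.] 0.73 [ 0.634 -0.24   0.   ]
cab_front [243. 148.] 0.31 [0.725 0.044 0.   ]
drawer_bar [350. 187.] 0.85 [ 0.599 -0.236  0.132]
manifold [184. 224.] 0.75 [0.501 0.204 0.   ]
port0 [198. 220.] 0.84 [0.509 0.156 0.092]
port0 [228. 218.] 0.76 [0.514 0.078 0.092]
port1 [198. 220.] 0.84 [0.509 0.156 0.092]
port1 [228. 218.] 0.76 [0.514 0.078 0.092]
port2 [198. 220.] 0.84 [0.509 0.156 0.092]
port2 [228. 218.] 0.76 [0.514 0.078 0.092]
port3 [198. 220.] 0.84 [0.509 0.156 0.092]
port3 [228. 218.] 0.76 [0.514 0.078 0.092]
plug3 [192. 163.] 0.62 [0.678 0.19  0.   ]
plug3 [127. 236.] 0.62 [0.464 0.364 0.   ]
jar [241. 148.] 0.89 [0.725 0.048 0.   ]
can [293. 274.] 0.71 [ 0.368 -0.105  0.   ]
can [145. 151.] 0.56 [0.708 0.325 0.   ]
driver [295. 276.] 0.62 [ 0.361 -0.11   0.   ]
scene [1.283 0.331 0.664]
cab_front [290. 193.] 0.46 [0.376 0.026 0.   ]
drawer_bar [175. 171.] 0.73 [ 0.599 -0.242  0.132]
manifold [337. 232.] 0.81 [0.494 0.213 0.   ]
manifold [175. 170.] 0.39 [ 0.424 -0.39   0.   ]
port0 [392. 213.] 0.87 [0.47  0.34  0.092]
port0 [356. 207.] 0.85 [0.484 0.249 0.092]
port1 [392. 213.] 0.87 [0.47  0.34  0.092]
port1 [356. 207.] 0.85 [0.484 0.249 0.092]
port2 [392. 213.] 0.87 [0.47  0.34  0.092]
port2 [356. 207.] 0.85 [0.484 0.249 0.092]
port3 [392. 213.] 0.87 [0.47  0.34  0.092]
port3 [356. 207.] 0.85 [0.484 0.249 0.092]
plug3 [310. 271.] 0.72 [0.668 0.192 0.   ]
plug3 [324. 201.] 0.57 [0.371 0.138 0.   ]
jar [243. 269.] 0.57 [0.735 0.04  0.   ]
can [359. 303.] 0.74 [0.713 0.322 0.   ]
driver [252. 184.] 0.56 [ 0.38 -0.11  0.  ]
```

```bash
cat > b.py <<'E'
from h import *
z=np.load("top.npz"); img,d,K,T=z["img"],z["d"],z["K"],z["T"]; P=cloud(d,K,T)
# cabinet top, manifold top via height bands
for nm,lo,hi,xr,yr in (("cab",.16,.18,(.5,.95),(-.5,0)),("man",.065,.076,(.35,.62),(-.05,.45)),("col",.088,.098,(.35,.62),(-.05,.45)),("plug3",.036,.05,(.6,.8),(.1,.28))):
    m=(P[...,2]>lo)&(P[...,2]<hi)&(P[...,0]>xr[0])&(P[...,0]<xr[1])&(P[...,1]>yr[0])&(P[...,1]<yr[1])
    q=P[m]; 
    r=cv2.minAreaRect(q[:,:2].astype(np.float32)*1000); print(nm,len(q),np.round(q.mean(0),3),np.round(r[0],0),np.round(r[1],0),round(r[2],1),np.round(cv2.boxPoints(r)).tolist())
    if nm=="col":
        n,l,s,c=cv2.connectedComponentsWithStats(m.astype(np.uint8))
        for i in range(1,n):
            if s[i,4]>20:
                (e,rad)=cv2.minEnclosingCircle(P[l==i][:,:2].astype(np.float32)*1000); print(s[i,4],np.round(e,1),round(rad,1),proj(K,T,[e[0]/1000,e[1]/1000,.092]))
big=cv2.resize(img[90:330,70:450],None,fx=2.1,fy=2.1,interpolation=cv2.INTER_CUBIC); save("t0b",big)
E
python3 b.py
```

```text
cab 9998 [ 0.766 -0.235  0.169] [ 764. -236.] [247. 301.] 1.1 [[638.0, -88.0], [644.0, -389.0], [891.0, -385.0], [885.0, -83.0]]
man 4726 [0.49 0.21 0.07] [488. 231.] [120. 419.] 9.5 [[394.0, 428.0], [463.0, 15.0], [582.0, 35.0], [513.0, 448.0]]
col 1260 [0.492 0.211 0.092] [492. 207.] [ 71. 337.] 9.7 [[429.0, 367.0], [486.0, 35.0], [556.0, 47.0], [499.0, 379.0]]
303 [512.9  74.1] 35.8 [229.41198541 218.92196908]
310 [498.7 161.1] 35.9 [196.07149938 223.63687197]
314 [483.7 251.4] 36.0 [161.23804471 228.68564974]
333 [469.5 339.3] 35.5 [127.1172199  233.44011115]
plug3 87 [0.674 0.191 0.042] [674. 192.] [47. 14.] 9.4 [[650.0, 195.0], [652.0, 181.0], [698.0, 189.0], [696.0, 203.0]]
```

View pics/t0b.png

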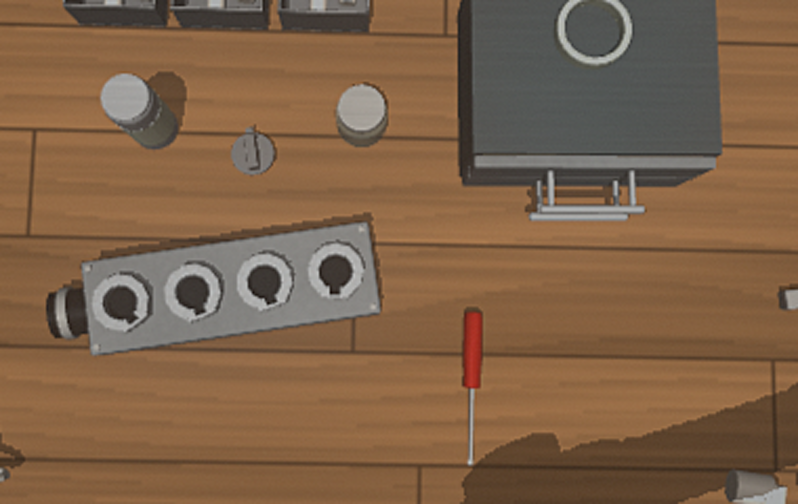

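```bash
cat >> h.py <<'E'
def plan(p,xd,N=None,grip=-1,smax=.04,p0=None,x0=None):
    """rows from current (or given) pose to p,xdeg; tool pointing down"""
    if p0 is None:
        q,r=st(); p0=q; x0=np.degrees(np.arctan2(r[1,0],r[0,0]))
    d=np.array(p)-np.array(p0); da=xd-x0
    n=N or max(1,int(np.ceil(np.abs(d).max()/smax if False else np.linalg.norm(d)/smax)),int(np.ceil(abs(da)/7.1)))
    rows=[]
    for i in range(n):
        a=np.radians(x0+da*i/n); s=d/n
        rows.append([round(float(v),4) for v in (s[0]*np.cos(a)+s[1]*np.sin(a), s[0]*np.sin(a)-s[1]*np.cos(a), -s[2])]+[round(-da/n,2),grip])
    for i in range(0,n,5): print(rows[i:i+5])
E
cat > c.py <<'E'
from h import *
for n in ("top","scene"):
    z=np.load(n+".npz"); P=cloud(z["d"],z["K"],z["T"])
    m=(P[...,2]>.128)&(P[...,2]<.145)&(P[...,0]>.57)&(P[...,0]<.62)&(P[...,1]>-.33)&(P[...,1]<-.15); q=P[m]
    print(n,m.sum(),np.round(q.mean(0),4),np.round(q.min(0),3),np.round(q.max(0),3), np.polyfit(q[:,1],q[:,0],1))
    if n=="top":
        C=np.array([[512.9,74.1],[498.7,161.1],[483.7,251.4],[469.5,339.3]])/1000
        d0=(C[3]-C[0]); print("man yaw",np.degrees(np.arctan2(-d0[0],d0[1])))
        T=z["T"];K=z["K"];g=cv2.cvtColor(z["img"],cv2.COLOR_RGB2GRAY).astype(np.float32)
        for c in C:
            v=[]
            for a in range(120,260,2):
                uv=[proj(K,T,[c[0]+rr*np.cos(np.radians(a)),c[1]+rr*np.sin(np.radians(a)),.092]) for rr in (.0245,.027,.0285)]
                v.append(np.mean([cv2.getRectSubPix(g,(1,1),(float(u[0]),float(u[1])))[0,0] for u in uv]))
            v=np.array(v); w=np.clip(np.median(v)-20-v,0,None); A=np.arange(120,260,2); print("key",(w*A).sum()/w.sum(),A[w>0].min(),A[w>0].max())
plan([.597,-.239,.25],91.1,grip=-.2)
E
python3 c.py
```

```text
top 288 [ 0.596  -0.2386  0.1357] [ 0.587 -0.302  0.129] [ 0.619 -0.175  0.143] [-0.01089759  0.59336914]
man yaw 9.294073736738174
key 178.38233439891272 164 196
key 197.55358678609966 180 214
key 203.29790246230922 186 220
key 215.36680390018356 198 232
scene 160 [ 0.5973 -0.2353  0.1347] [ 0.59  -0.302  0.128] [ 0.61  -0.174  0.139] [-0.01890298  0.5928681 ]
t 1.2 p [ 0.1768 -0.5995  0.2086] xdeg 16.43 tz [ 0. -0. -1.] F [-0.5  0.2  0.5] w 1.006 q7 -0.09
[[0.0361, -0.0162, -0.003, np.float64(-5.33), -0.2], [0.0374, -0.0128, -0.003, np.float64(-5.33), -0.2], [0.0384, -0.0093, -0.003, np.float64(-5.33), -0.2], [0.0391, -0.0056, -0.003, np.float64(-5.33), -0.2], [0.0395, -0.002, -0.003, np.float64(-5.33), -0.2]]
[[0.0395, 0.0017, -0.003, np.float64(-5.33), -0.2], [0.0392, 0.0054, -0.003, np.float64(-5.33), -0.2], [0.0385, 0.009, -0.003, np.float64(-5.33), -0.2], [0.0375, 0.0125, -0.003, np.float64(-5.33), -0.2], [0.0362, 0.016, -0.003, np.float64(-5.33), -0.2]]
[[0.0345, 0.0193, -0.003, np.float64(-5.33), -0.2], [0.0326, 0.0224, -0.003, np.float64(-5.33), -0.2], [0.0304, 0.0253, -0.003, np.float64(-5.33), -0.2], [0.0279, 0.028, -0.003, np.float64(-5.33), -0.2]]
```

apply_moves(commands=[[0.0361,-0.0162,-0.003,-5.33,-0.2],[0.0374,-0.0128,-0.003,-5.33,-0.2],[0.0384,-0.0093,-0.003,-5.33,-0.2],[0.0391,-0.0056,-0.003,-5.33,-0.2],[0.0395,-0.002,-0.003,-5.33,-0.2]], squeeze=40)

```text
clock: 1.62
position: [0.3212, -0.4729, 0.222]
ee_rot: [0.931, 0.366, -0.003, -0.0]
ft_force: [0.5, -0.1, 0.9]
grip_width: 0.596
```

apply_moves(commands=[[0.0395,0.0017,-0.003,-5.33,-0.2],[0.0392,0.0054,-0.003,-5.33,-0.2],[0.0385,0.009,-0.003,-5.33,-0.2],[0.0375,0.0125,-0.003,-5.33,-0.2],[0.0362,0.016,-0.003,-5.33,-0.2]])

```text
clock: 2.03
position: [0.4764, -0.3361, 0.2381]
ee_rot: [0.815, 0.58, -0.003, 0.001]
ft_force: [0.2, -0.4, 0.1]
grip_width: 0.599
```

apply_moves(commands=[[0.0345,0.0193,-0.003,-5.33,-0.2],[0.0326,0.0224,-0.003,-5.33,-0.2],[0.0304,0.0253,-0.003,-5.33,-0.2],[0.0279,0.028,-0.003,-5.33,-0.2]])

```text
clock: 2.37
position: [0.5986, -0.2243, 0.2509]
ee_rot: [0.687, 0.727, -0.003, 0.001]
ft_force: [0.5, -0.9, 0.8]
grip_width: 0.596
```

```bash
python3 - <<'E'
from h import *
plan([.595,-.239,.21],91.1,grip=-.1)
img,d,K,T=cam("wrist"); print(nets.place_of("wrist","drawer_bar")[:1])
for r in nets.place_of("wrist","drawer_bar")[:1]: print(onplane(K,T,r["xy"],.132))
P=cloud(d,K,T); m=(P[...,2]>.131)&(P[...,2]<.145)&(P[...,0]<.612)&(P[...,0]>.56); q=P[m]
print(m.sum(), q.mean(0) if m.sum() else 0, q[:,0].min(),q[:,0].max(),q[:,1].min(),q[:,1].max())
save("w1",img)
E
```

```text
t 2.37 p [ 0.5986 -0.2243  0.2509] xdeg 93.19 tz [-0.002 -0.006 -1.   ] F [ 0.5 -0.9  0.8] w 0.596 q7 0.21
[[-0.0072, -0.0022, 0.0204, np.float64(1.05), -0.1], [-0.0073, -0.0021, 0.0204, np.float64(1.05), -0.1]]
[{'xy': [250.5, 196.0], 'conf': 0.86}]
[ 0.59536616 -0.24000856  0.132     ]
1648 [ 0.59591912 -0.23347138  0.1356337 ] 0.5881251439344938 0.6117840679195177 -0.3044725962405145 -0.17453057075222844
```

apply_moves(commands=[[-0.0072,-0.0022,0.0204,1.05,-0.1],[-0.0073,-0.0021,0.0204,1.05,-0.1],[0,0,0.032,0,-0.1],[0,0,0.032,0,-0.1],[0,0,0.028,0,-0.1]])

```text
clock: 2.93
position: [0.5984, -0.2426, 0.1208]
ee_rot: [0.702, 0.712, -0.0, 0.008]
ft_force: [-0.2, 0.1, 0.2]
grip_width: 0.553
```

apply_moves(commands=[[0,0,0,0,1],[0,0,0,0,1],[0,0,0,0,1],[0,0,0,0,1],[0,0,0,0,1]])

```text
clock: 3.35
position: [0.5945, -0.2464, 0.1194]
ee_rot: [0.705, 0.709, -0.003, 0.005]
ft_force: [-0.2, 0.6, -0.0]
grip_width: 0.001
```

```bash
python3 - <<'E'
from h import *
st()
img,d,K,T=cam("wrist"); print(T)
i2,d2,K2,T2=cam("scene"); save("w2",np.hstack([cv2.resize(img,(400,300)),cv2.resize(i2[100:220,90:250],(400,300))]))
E
```

```text
t 3.35 p [ 0.5945 -0.2464  0.1194] xdeg 90.36 tz [ 0.004 -0.011 -1.   ] F [-0.2  0.6 -0. ] w 0.001 q7 0.16
[[ 0.99997008  0.00483255  0.00604014  0.59355421]
 [ 0.00649602 -0.94856253 -0.3165232  -0.16661894]
 [ 0.00419984  0.31655296 -0.94856554  0.28320632]
 [ 0.          0.          0.          1.        ]]
```

View pics/w2.png

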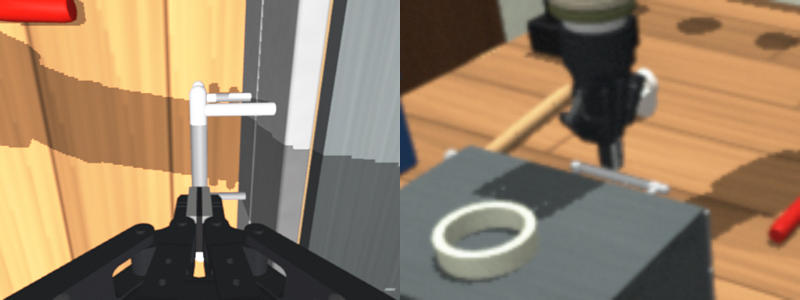

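apply_moves(commands=[[0,-0.015,0,0,1],[0,-0.015,0,0,1],[0,-0.015,0,0,1],[0,-0.015,0,0,1]])

```text
clock: 3.78
position: [0.5372, -0.2452, 0.1221]
ee_rot: [0.704, 0.711, -0.0, 0.008]
ft_force: [-0.1, -0.4, 0.8]
grip_width: -0.001
```

```bash
python3 - <<'E'
from h import *
st()
img,d,K,T=cam("wrist"); print([onplane(K,T,r["xy"],.132) for r in nets.place_of("wrist","drawer_bar")[:1]])
i2,d2,K2,T2=cam("scene"); print([onplane(K2,T2,r["xy"],.132) for r in nets.place_of("scene","drawer_bar")[:1]])
P=cloud(d,K,T); m=(P[...,2]>.130)&(P[...,2]<.15)&(P[...,0]<.63)&(P[...,1]>-.19); q=P[m]; print(q.min(0),q.max(0))
save("w3",np.hstack([cv2.resize(img,(400,300)),cv2.resize(i2[100:220,90:250],(400,300))]))
E
```

```text
t 3.78 p [ 0.5372 -0.2452  0.1221] xdeg 90.56 tz [ 0.011 -0.012 -1.   ] F [-0.1 -0.4  0.8] w -0.001 q7 0.22
[array([ 0.59467272, -0.23894192,  0.132     ])]
[array([ 0.5844713 , -0.24985382,  0.132     ])]
[ 0.58757056 -0.18998697  0.13016081] [ 0.62997124 -0.17429662  0.13877328]
```

apply_moves(commands=[[0,0.0,-0.04,0,-0.1],[0.003,0.03,-0.01,-0.5,-0.1],[0.003,0.028,0,0,-0.1],[0,0,0,0,-0.1]])

```text
clock: 4.32
position: [0.599, -0.2383, 0.1767]
ee_rot: [0.701, 0.713, 0.0, 0.01]
ft_force: [-0.1, 1.2, 0.0]
grip_width: 0.544
```

```bash
python3 - <<'E'
from h import *
plan([.595,-.239,.099],91.1,grip=-.1,smax=.03)
E
```

```text
t 4.32 p [ 0.599  -0.2383  0.1767] xdeg 90.95 tz [ 0.014 -0.013 -1.   ] F [-0.1  1.2  0. ] w 0.544 q7 0.17
[[-0.0002, -0.0013, 0.0259, np.float64(-0.05), -0.1], [-0.0002, -0.0013, 0.0259, np.float64(-0.05), -0.1], [-0.0002, -0.0013, 0.0259, np.float64(-0.05), -0.1]]
```

apply_moves(commands=[[-0.0002,-0.0017,0.0259,0,-0.1],[-0.0002,-0.0017,0.0259,0,-0.1],[-0.0002,-0.0015,0.0259,0,-0.1],[0,0,0,0,-0.1]])

```text
clock: 4.65
position: [0.6022, -0.2378, 0.0991]
ee_rot: [0.7, 0.714, 0.003, 0.012]
ft_force: [-1.3, 0.1, -1.3]
grip_width: 0.548
```

apply_moves(commands=[[0,0,0,0,1],[0,0,0,0,1],[0,0,0,0,1],[0,0,0,0,1],[0,0,0,0,1]])

```text
clock: 5.07
position: [0.5927, -0.2373, 0.0998]
ee_rot: [0.7, 0.714, -0.004, 0.003]
ft_force: [1.6, -0.4, -13.9]
grip_width: 0.107
```

apply_moves(commands=[[0,-0.02,0,0,1],[0,-0.025,0,0,1],[0,-0.025,0,0,1],[0,-0.025,0,0,1],[0,-0.025,0,0,1]])

```text
clock: 5.48
position: [0.4745, -0.2398, 0.0997]
ee_rot: [0.699, 0.715, -0.002, 0.005]
ft_force: [2.5, -2.0, -9.7]
grip_width: 0.107
```

apply_moves(commands=[[0,-0.02,0,0,1],[0,-0.015,0,0,1],[0,-0.01,0,0,1]])

```text
clock: 5.73
position: [0.4252, -0.2408, 0.0997]
ee_rot: [0.7, 0.714, -0.002, 0.006]
ft_force: [2.3, -1.0, -15.6]
grip_width: 0.109
```

apply_moves(commands=[[0,-0.006,0,0,1],[0,-0.004,0,0,1],[0,0,0,0,1],[0,0,0,0,1],[0,0,0,0,1]])

```text
clock: 6.15
position: [0.4266, -0.2407, 0.1017]
ee_rot: [0.698, 0.716, 0.006, 0.017]
ft_force: [-0.5, -2.7, -12.9]
grip_width: 0.109
```

apply_moves(commands=[[0,0,0,0,-0.3],[0,0,0,0,-0.3],[0,0,0,0,-0.3],[0,0,-0.03,0,-0.3],[0,0,-0.04,0,-0.3]])

```text
clock: 6.57
position: [0.4254, -0.2383, 0.1723]
ee_rot: [0.697, 0.717, 0.006, 0.016]
ft_force: [1.1, -1.1, 0.4]
grip_width: 0.651
```

apply_moves(commands=[[0,0.0,-0.04,0,-0.3],[0.0,0.02,-0.04,0,-0.3],[0.0,0.04,-0.04,0,-0.3],[0.0,0.04,-0.02,0,-0.3],[0.0,0,0,0,-0.3]])

```text
clock: 6.98
position: [0.509, -0.2349, 0.3157]
ee_rot: [0.698, 0.716, 0.008, 0.026]
ft_force: [-0.0, 1.1, -0.7]
grip_width: 0.647
```

```bash
cat > look.py <<'E'
from h import *
import sys
# detect grip bars (23-43mm above plug base) and flanges in the drawer
st()
img,d,K,T=cam("top"); np.savez("top1.npz",img=img,d=d,K=K,T=T)
print("bar",[ (np.round(onplane(K,T,r["xy"],.132),3),r["conf"]) for r in nets.place_of("top","drawer_bar")[:1]])
print("top plugs",[ (np.round(onplane(K,T,r["xy"],.095),3),r["conf"]) for r in nets.place_of("top","plug0")[:6]])
wi,wd,WK,WT=cam("wrist"); np.savez("w.npz",img=wi,d=wd,K=WK,T=WT)
print("wrist plugs",[ (np.round(onplane(WK,WT,r["xy"],.095),3),round(r["conf"],2)) for r in nets.place_of("wrist","plug0")[:6]])
save(sys.argv[1],np.hstack([cv2.resize(img[130:280,280:440],(400,375)),cv2.resize(wi,(400,375))]))
E
python3 look.py l1
```

```text
t 6.98 p [ 0.509  -0.2349  0.3157] xdeg 91.39 tz [ 0.049 -0.024 -0.999] F [-0.   1.1 -0.7] w 0.647 q7 0.31
bar [(array([ 0.427, -0.239,  0.132]), 0.96)]
top plugs [(array([ 0.546, -0.243,  0.095]), 0.79), (array([ 0.573, -0.158,  0.095]), 0.63), (array([ 0.568, -0.319,  0.095]), 0.59), (array([0.65 , 0.178, 0.095]), 0.56)]
wrist plugs [(array([ 0.551, -0.234,  0.095]), 0.96), (array([ 0.573, -0.321,  0.095]), 0.8), (array([ 0.576, -0.156,  0.095]), 0.61), (array([ 0.391, -0.117,  0.095]), 0.22)]
```

View pics/l1.png

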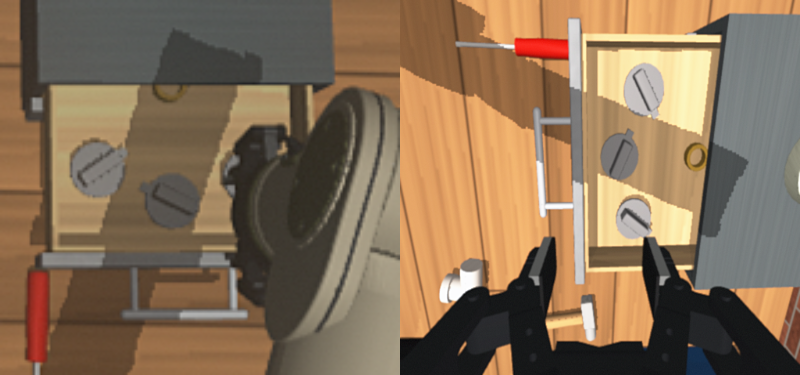

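```bash
cat > bars.py <<'E'
from h import *
def bars(f,z0=.095,box=(.43,.68,-.38,-.1),show=None):
    z=np.load(f); P=cloud(z["d"],z["K"],z["T"]); x,y,h=P[...,0],P[...,1],P[...,2]
    m=(h>z0+.034)&(h<z0+.05)&(x>box[0])&(x<box[1])&(y>box[2])&(y<box[3])
    n,l,s,c=cv2.connectedComponentsWithStats(m.astype(np.uint8)); out=[]
    for i in range(1,n):
        if s[i,4]<30: continue
        q=P[l==i]; r=cv2.minAreaRect(q[:,:2].astype(np.float32)*1000)
        (w,hh)=r[1]
        if max(w,hh)<30 or max(w,hh)>62 or min(w,hh)>28: continue
        b=cv2.boxPoints(r); e=b[1]-b[0] if np.linalg.norm(b[1]-b[0])>np.linalg.norm(b[2]-b[1]) else b[2]-b[1]
        a=np.degrees(np.arctan2(e[1],e[0]))%180
        cx=np.array(r[0])/1000
        # tab: flange-height points at 31..36mm from axis
        f=(h>z0+.012)&(h<z0+.03); rr=np.hypot(x-cx[0],y-cx[1]); t=f&(rr>.0305)&(rr<.037); ang=np.degrees(np.arctan2(y-cx[1],x-cx[0]))
        cs=[int((t&(abs((ang-k+180)%360-180)<15)).sum()) for k in (a,a+180)]
        print("bar c",np.round(cx,4),"size",np.round(sorted(r[1]),0),"ang",round(a,1),"ztop",round(float(np.median(q[:,2])),4),"tab@a,a+180",cs)
        out.append((cx,a,cs))
    return out
if __name__=="__main__":
    import sys
    bars("w.npz"); bars("top1.npz")
    z=np.load("w.npz"); save("l2",cv2.resize(z["img"][55:265,360:480],None,fx=3,fy=3,interpolation=cv2.INTER_CUBIC)[:600])
E
python3 bars.py
```

```text
bar c [ 0.573  -0.1574] size [14. 46.] ang 125.2 ztop 0.1371 tab@a,a+180 [0, 49]
bar c [ 0.4498 -0.1924] size [ 8. 40.] ang 1.1 ztop 0.1346 tab@a,a+180 [0, 0]
bar c [ 0.5423 -0.2356] size [15. 46.] ang 64.7 ztop 0.1373 tab@a,a+180 [50, 0]
bar c [ 0.5688 -0.3177] size [14. 46.] ang 146.3 ztop 0.1371 tab@a,a+180 [0, 27]
bar c [ 0.6532 -0.3676] size [ 2. 37.] ang 0.7 ztop 0.137 tab@a,a+180 [0, 0]
bar c [ 0.6335 -0.3697] size [ 5. 58.] ang 1.0 ztop 0.1366 tab@a,a+180 [2, 0]
bar c [ 0.572  -0.1573] size [13. 45.] ang 124.7 ztop 0.1374 tab@a,a+180 [0, 8]
bar c [ 0.5413 -0.2357] size [14. 46.] ang 64.1 ztop 0.1378 tab@a,a+180 [11, 0]
bar c [ 0.4506 -0.1924] size [ 8. 38.] ang 1.1 ztop 0.1345 tab@a,a+180 [0, 0]
bar c [ 0.4514 -0.2961] size [14. 41.] ang 3.1 ztop 0.1353 tab@a,a+180 [0, 0]
```

View pics/l2.png

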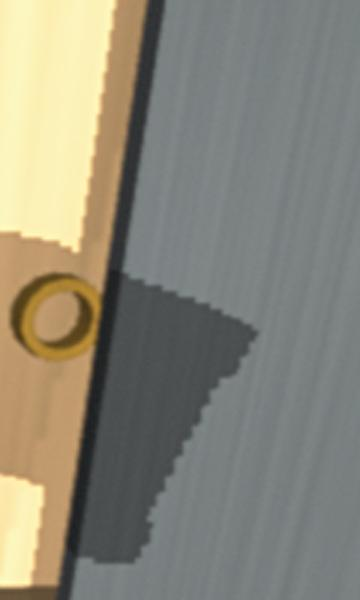

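```bash
python3 - <<'E'
from h import *
z=np.load("w.npz"); ci=camera_info("wrist"); C=cloud(z["d"],z["K"],np.array(ci["T_tool_cam"]))
m=(abs(C[...,0])<.03)&(abs(C[...,1])<.07)&(C[...,2]<.05)&(C[...,2]>-.1)&(z["d"]>0); q=C[m]
for s in (1,-1):
    k=q[q[:,1]*s>0]; print(len(k),"zmax",np.round(np.percentile(k[:,2],[50,90,98,100]),4)); e=k[k[:,2]>k[:,2].max()-.006]; print(e.min(0),e.max(0))
st()
plan([.5425,-.236,.16],64.7,grip=-.1,smax=.03)
E
```

```text
11872 zmax [-0.0825 -0.0536 -0.0357 -0.0257]
[-0.01105399  0.02759507 -0.03161938] [ 0.01092824  0.03452181 -0.02570733]
11818 zmax [-0.0824 -0.0535 -0.0356 -0.0259]
[-0.01134411 -0.03436757 -0.03191218] [ 0.01104715 -0.02735697 -0.02592306]
t 7.23 p [ 0.5022 -0.2361  0.3105] xdeg 91.23 tz [ 0.039 -0.023 -0.999] F [ 0.3 -0.1  0.9] w 0.654 q7 0.31
t 7.23 p [ 0.5022 -0.2361  0.3105] xdeg 91.23 tz [ 0.039 -0.023 -0.999] F [ 0.3 -0.1  0.9] w 0.654 q7 0.31
[[-0.0001, 0.0067, 0.0251, np.float64(4.42), -0.1], [0.0004, 0.0067, 0.0251, np.float64(4.42), -0.1], [0.0009, 0.0067, 0.0251, np.float64(4.42), -0.1], [0.0014, 0.0066, 0.0251, np.float64(4.42), -0.1], [0.0019, 0.0064, 0.0251, np.float64(4.42), -0.1]]
[[0.0024, 0.0063, 0.0251, np.float64(4.42), -0.1]]
```

apply_moves(commands=[[-0.0001,0.0067,0.025,4.4,-0.1],[0.0004,0.0067,0.025,4.4,-0.1],[0.0009,0.0067,0.025,4.4,-0.1],[0.0014,0.0066,0.025,4.4,-0.1],[0.0019,0.0064,0.025,4.4,-0.1]])

```text
clock: 7.65
position: [0.5378, -0.2428, 0.1867]
ee_rot: [0.828, 0.56, 0.009, 0.025]
ft_force: [0.3, -0.8, 0.7]
grip_width: 0.553
```

apply_moves(commands=[[0.0024,0.0063,0.024,4.4,-0.1],[0,0,0,0,-0.1]])

```text
clock: 7.82
position: [0.5413, -0.2434, 0.1557]
ee_rot: [0.851, 0.524, 0.007, 0.021]
ft_force: [-0.6, 0.3, -0.3]
grip_width: 0.553
```

```bash
cat > g.py <<'E'
import sys
from h import *
from bars import bars
# g.py z0 x y ang zTCP box : look with wrist, re-measure bar nearest x,y, plan
z0,x,y,a,zt=map(float,sys.argv[1:6])
i,d,K,T=cam("wrist"); np.savez("w.npz",img=i,d=d,K=K,T=T)
b=bars("w.npz",z0,(x-.06,x+.06,y-.06,y+.06))
p,r=st()
if b:
    b=min(b,key=lambda q:np.hypot(q[0][0]-x,q[0][1]-y)); x,y=b[0]; a=a+((b[1]-a+90)%180-90)
tz=r[:,2]; o=.022*tz/abs(tz[2])
plan([x+o[0],y+o[1],zt],a,grip=-.1,smax=.02)
E
python3 g.py .095 .542 -.2356 64.7 .101
```

```text
bar c [ 0.5425 -0.2351] size [14. 46.] ang 64.7 ztop 0.1373 tab@a,a+180 [138, 0]
t 7.87 p [ 0.5415 -0.2437  0.1581] xdeg 63.44 tz [ 0.036 -0.029 -0.999] F [-0.3 -0.1 -0. ] w 0.55 q7 -0.25
t 7.87 p [ 0.5415 -0.2437  0.1581] xdeg 63.44 tz [ 0.036 -0.029 -0.999] F [-0.3 -0.1 -0. ] w 0.55 q7 -0.25
[[0.0026, -0.0007, 0.019, np.float64(-0.43), -0.1], [0.0026, -0.0006, 0.019, np.float64(-0.43), -0.1], [0.0027, -0.0006, 0.019, np.float64(-0.43), -0.1]]
```

apply_moves(commands=[[0.0029,-0.0015,0.019,-0.4,-0.1],[0.0029,-0.0015,0.019,-0.4,-0.1],[0.0029,-0.0015,0.018,-0.4,-0.1],[0,0,0,0,-0.1]])

```text
clock: 8.2
position: [0.5425, -0.238, 0.1071]
ee_rot: [0.842, 0.539, 0.008, 0.025]
ft_force: [-0.5, -0.3, 0.1]
grip_width: 0.552
```

apply_moves(commands=[[0,0,0,0,1],[0,0,0,0,1],[0,0,0,0,1],[0,0,0,0,1],[0,0,0,0,1]], squeeze=60)

```text
clock: 8.62
position: [0.5435, -0.2406, 0.115]
ee_rot: [0.841, 0.54, 0.009, 0.029]
ft_force: [0.4, 0.5, -1.9]
grip_width: 0.132
```

apply_moves(commands=[[0,0,-0.01,0,1],[0,0,-0.025,0,1],[0,0,-0.03,0,1],[0,0,-0.03,0,1],[0,0,-0.015,0,1]])

```text
clock: 9.03
position: [0.5358, -0.2353, 0.2287]
ee_rot: [0.841, 0.54, 0.008, 0.026]
ft_force: [0.7, -0.7, -0.7]
grip_width: 0.131
```

```bash
python3 - <<'E'
import re
s=open("h.py").read()
i=s.index("def plan"); s=s[:i]+'''
def plan(p,xd,N=None,grip=1,smax=.04,amax=7.0,tip=.022):
    """rows that bring the grip point (tip behind TCP, height given as TCP z) over p, tool x to xd; uses measured tilt"""
    q,r=st(); x0=np.degrees(np.arctan2(r[1,0],r[0,0])); da=xd-x0
    rf=R.from_rotvec(np.radians(da)*np.array([0,0,1])).as_matrix()@r
    tz=rf[:,2]; d=np.array([p[0]+tip*tz[0],p[1]+tip*tz[1],p[2]])-q
    n=N or max(1,int(np.ceil(np.linalg.norm(d)/smax)),int(np.ceil(abs(da)/amax)))
    rows=[]
    for i in range(n):
        ri=r@R.from_rotvec([0,0,-np.radians(da)*i/n]).as_matrix()
        rows.append([round(float(v),4)+0 for v in ri.T@(d/n)]+[round(float(-da/n),2),grip])
    for i in range(0,n,5): print(rows[i:i+5])
'''
open("h.py","w").write(s)
E
python3 - <<'E'
from h import *
P=[.5129,.0741]
plan([.542,-.236,.235],64.7)
img,d,K,T=cam("scene"); p,r=st(); u=proj(K,T,p-.005*r[:,2]); print(u)
u=u.astype(int); save("k1",cv2.resize(img[max(0,u[1]-40):u[1]+40,u[0]-50:u[0]+50],(800,600),interpolation=cv2.INTER_CUBIC))
E
```

```text
t 9.03 p [ 0.5358 -0.2353  0.2287] xdeg 65.43 tz [ 0.041 -0.035 -0.999] F [ 0.7 -0.7 -0.7] w 0.131 q7 -0.2
[[0.0015, 0.0074, -0.0059, 0.73, 1]]
t 9.08 p [ 0.5367 -0.2356  0.2312] xdeg 65.42 tz [ 0.044 -0.037 -0.998] F [1.3 0.3 1.9] w 0.128 q7 -0.2
[186.4565612  129.49471591]
```

View pics/k1.png

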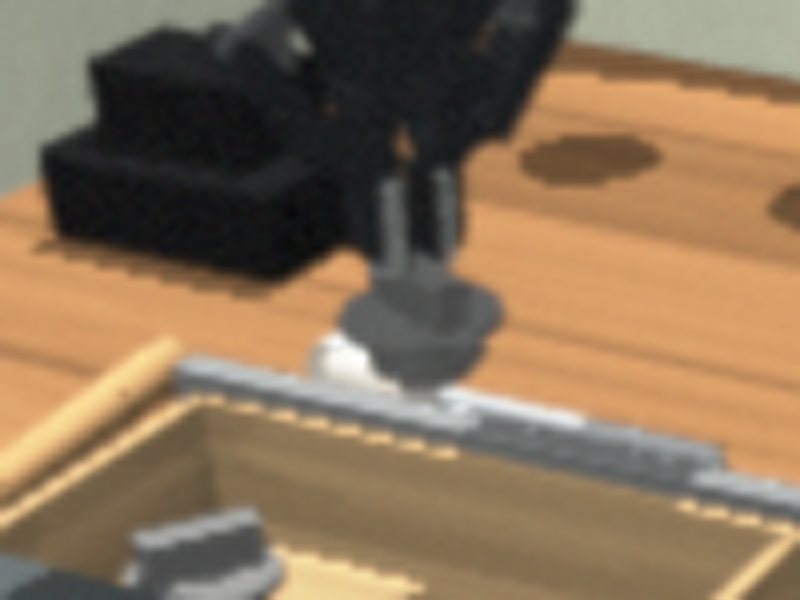

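```bash
cat > inhand.py <<'E'
from h import *
import sys
s=float(sys.argv[1]) if len(sys.argv)>1 else 1   # tab at tool +x or -x
i,d,K,T=cam("wrist"); C=cloud(d,K,np.array(camera_info("wrist")["T_tool_cam"]))
m=(d>0)&(C[...,2]>-.012)&(C[...,2]<.035)&(np.hypot(C[...,0],C[...,1])<.05); q=C[m]
print(len(q),"z pct",np.round(np.percentile(q[:,2],[2,25,50,75,98]),4),"x",np.round(np.percentile(q[:,0],[.5,99.5]),4))
zf=np.median(q[q[:,0]>.01][:,2]); f=q[abs(q[:,2]-zf)<.005]
from scipy.spatial import ConvexHull
for xs in (-.02,-.01,0,.01,.02,.03,.035):
    k=f[abs(f[:,0]-xs)<.002]
    if len(k)>5: print(xs,np.round([k[:,1].min(),k[:,1].max()],4))
print("flange tool z",zf,"x max",np.round(f[:,0].max(),4)," y mid",(f[:,1].min()+f[:,1].max())/2,"half width",(f[:,1].max()-f[:,1].min())/2)
np.savez("ih.npz",img=i)
E
python3 inhand.py; python3 -c "
from h import *
plan([.513,.074,.18],178.4-113,smax=.03)"
```

```text
4261 z pct [-0.0083 -0.0069 -0.0059 -0.0045 -0.0028] x [-0.0092  0.0395]
-0.01 [-0.0269  0.0245]
0 [-0.03    0.0274]
0.01 [-0.029   0.0267]
0.02 [-0.0259  0.0234]
0.03 [-0.0157  0.0137]
0.035 [-0.0059  0.0037]
flange tool z -0.005888676711856916 x max 0.0399  y mid -0.0012293877504221638 half width 0.02877938644822485
t 9.13 p [ 0.5365 -0.2356  0.2287] xdeg 65.42 tz [ 0.043 -0.037 -0.998] F [-1.   0.3 -1.3] w 0.134 q7 -0.2
[[0.0247, -0.0137, 0.0033, 0.0, 1], [0.0247, -0.0137, 0.0033, 0.0, 1], [0.0247, -0.0137, 0.0033, 0.0, 1], [0.0247, -0.0137, 0.0033, 0.0, 1], [0.0247, -0.0137, 0.0033, 0.0, 1]]
[[0.0247, -0.0137, 0.0033, 0.0, 1], [0.0247, -0.0137, 0.0033, 0.0, 1], [0.0247, -0.0137, 0.0033, 0.0, 1], [0.0247, -0.0137, 0.0033, 0.0, 1], [0.0247, -0.0137, 0.0033, 0.0, 1]]
[[0.0247, -0.0137, 0.0033, 0.0, 1]]
```

```bash
cat >> h.py <<'E'
def pplan(p,xd,off=(.004,-.0005,.017),N=None,grip=1,smax=.03,amax=6.8):
    """bring tool point off to world p"""
    q,r=st(); x0=np.degrees(np.arctan2(r[1,0],r[0,0])); da=xd-x0; off=np.array(off)
    print("now",np.round(q+r@off,4))
    rf=r@R.from_rotvec([0,0,-np.radians(da)]).as_matrix()
    d=np.array(p)-rf@off-q
    n=N or max(1,int(np.ceil(np.linalg.norm(d)/smax)),int(np.ceil(abs(da)/amax)))
    rows=[]
    for i in range(n):
        ri=r@R.from_rotvec([0,0,-np.radians(da)*i/n]).as_matrix()
        rows.append([round(float(v),4)+0 for v in ri.T@(d/n)]+[round(float(-da/n),2),grip])
    for i in range(0,n,5): print(rows[i:i+5])
E
python3 -c "
from h import *
pplan([.513,.074,.15],178.4)"
```

```text
t 9.13 p [ 0.5365 -0.2356  0.2287] xdeg 65.42 tz [ 0.043 -0.037 -0.998] F [-1.   0.3 -1.3] w 0.134 q7 -0.2
now [ 0.5384 -0.2324  0.2116]
[[0.0162, -0.0089, 0.0029, -6.65, 1], [0.0171, -0.0069, 0.0029, -6.65, 1], [0.0178, -0.0049, 0.0029, -6.65, 1], [0.0182, -0.0028, 0.0029, -6.65, 1], [0.0184, -0.0007, 0.0029, -6.65, 1]]
[[0.0184, 0.0015, 0.0029, -6.65, 1], [0.0181, 0.0036, 0.0029, -6.65, 1], [0.0176, 0.0056, 0.0029, -6.65, 1], [0.0168, 0.0076, 0.0029, -6.65, 1], [0.0158, 0.0095, 0.0029, -6.65, 1]]
[[0.0146, 0.0113, 0.0029, -6.65, 1], [0.0132, 0.0129, 0.0029, -6.65, 1], [0.0116, 0.0143, 0.0029, -6.65, 1], [0.0099, 0.0156, 0.0029, -6.65, 1], [0.008, 0.0166, 0.0029, -6.65, 1]]
[[0.006, 0.0174, 0.0029, -6.65, 1], [0.0039, 0.018, 0.0029, -6.65, 1]]
```

apply_moves(commands=[[0.0162,-0.0089,0.0029,-6.65,1],[0.0171,-0.0069,0.0029,-6.65,1],[0.0178,-0.0049,0.0029,-6.65,1],[0.0182,-0.0028,0.0029,-6.65,1],[0.0184,-0.0007,0.0029,-6.65,1]])

```text
clock: 9.55
position: [0.5288, -0.1461, 0.21]
ee_rot: [0.646, 0.763, -0.001, 0.029]
ft_force: [-0.4, 0.3, -1.9]
grip_width: 0.134
```

apply_moves(commands=[[0.0184,0.0015,0.0029,-6.65,1],[0.0181,0.0036,0.0029,-6.65,1],[0.0176,0.0056,0.0029,-6.65,1],[0.0168,0.0076,0.0029,-6.65,1],[0.0158,0.0095,0.0029,-6.65,1]])

```text
clock: 9.97
position: [0.5174, -0.0503, 0.1886]
ee_rot: [0.387, 0.922, -0.01, 0.025]
ft_force: [0.6, -0.1, -2.3]
grip_width: 0.128
```

apply_moves(commands=[[0.0146,0.0113,0.0029,-6.65,1],[0.0132,0.0129,0.0029,-6.65,1],[0.0116,0.0143,0.0029,-6.65,1],[0.0099,0.0156,0.0029,-6.65,1],[0.008,0.0166,0.0029,-6.65,1]])

```text
clock: 10.38
position: [0.5028, 0.045, 0.1674]
ee_rot: [0.092, 0.995, -0.018, 0.019]
ft_force: [-0.0, 0.5, -1.6]
grip_width: 0.134
```

apply_moves(commands=[[0.006,0.0174,0.0029,-6.65,1],[0.0039,0.018,0.0029,-6.65,1],[0,0,0,0,1]])

```text
clock: 10.63
position: [0.4947, 0.0865, 0.1582]
ee_rot: [-0.036, 0.999, -0.019, 0.015]
ft_force: [-0.5, 2.1, -2.7]
grip_width: 0.132
```

```bash
python3 -c "
from h import *
pplan([.513,.074,.10],178.4,smax=.02)
i,d,K,T=cam('wrist'); np.savez('p0.npz',img=i,d=d,K=K,T=T)
print([(np.round(onplane(K,T,r['xy'],.092),4),round(r['conf'],2)) for r in nets.place_of('wrist','port0')[:4]])
save('p0',i)"
```

```text
t 10.63 p [0.4947 0.0865 0.1582] xdeg -175.79 tz [ 0.032 -0.038 -0.999] F [-0.5  2.1 -2.7] w 0.132 q7 1.21
now [0.4913 0.0851 0.1412]
[[-0.0004, -0.0002, 0.0008, -6.68, 1], [-0.0003, -0.0003, 0.0008, -6.68, 1], [-0.0003, -0.0003, 0.0008, -6.68, 1], [-0.0003, -0.0003, 0.0008, -6.68, 1], [-0.0002, -0.0004, 0.0008, -6.68, 1]]
[[-0.0002, -0.0004, 0.0008, -6.68, 1], [-0.0001, -0.0004, 0.0008, -6.68, 1], [-0.0001, -0.0004, 0.0008, -6.68, 1], [0.0, -0.0004, 0.0008, -6.68, 1], [0.0, -0.0004, 0.0008, -6.68, 1]]
[[0.0001, -0.0004, 0.0008, -6.68, 1], [0.0001, -0.0004, 0.0008, -6.68, 1], [0.0001, -0.0004, 0.0008, -6.68, 1], [0.0002, -0.0004, 0.0008, -6.68, 1], [0.0002, -0.0004, 0.0008, -6.68, 1]]
[[0.0003, -0.0003, 0.0008, -6.68, 1], [0.0003, -0.0003, 0.0008, -6.68, 1], [0.0003, -0.0003, 0.0008, -6.68, 1], [0.0004, -0.0002, 0.0008, -6.68, 1], [0.0004, -0.0002, 0.0008, -6.68, 1]]
[[0.0004, -0.0001, 0.0008, -6.68, 1], [0.0004, -0.0001, 0.0008, -6.68, 1], [0.0004, 0.0, 0.0008, -6.68, 1], [0.0004, 0.0, 0.0008, -6.68, 1], [0.0004, 0.0001, 0.0008, -6.68, 1]]
[[0.0004, 0.0001, 0.0008, -6.68, 1], [0.000
[... 359 characters left out ...]
0.0004, 0.0008, -6.68, 1], [-0.0001, 0.0004, 0.0008, -6.68, 1], [-0.0001, 0.0004, 0.0008, -6.68, 1], [-0.0002, 0.0004, 0.0008, -6.68, 1]]
[[-0.0002, 0.0004, 0.0008, -6.68, 1], [-0.0002, 0.0004, 0.0008, -6.68, 1], [-0.0003, 0.0003, 0.0008, -6.68, 1], [-0.0003, 0.0003, 0.0008, -6.68, 1], [-0.0003, 0.0003, 0.0008, -6.68, 1]]
[[-0.0004, 0.0002, 0.0008, -6.68, 1], [-0.0004, 0.0002, 0.0008, -6.68, 1], [-0.0004, 0.0001, 0.0008, -6.68, 1], [-0.0004, 0.0001, 0.0008, -6.68, 1], [-0.0004, 0.0, 0.0008, -6.68, 1]]
[[-0.0004, 0.0, 0.0008, -6.68, 1], [-0.0004, -0.0001, 0.0008, -6.68, 1], [-0.0004, -0.0001, 0.0008, -6.68, 1]]
[(array([0.4831, 0.2509, 0.092 ]), 0.87), (array([0.5023, 0.1624, 0.092 ]), 0.78)]
```

View pics/p0.png

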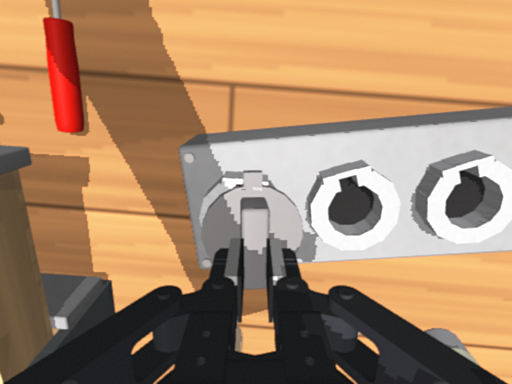

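```bash
sed -i 's/da=xd-x0; off/da=(xd-x0+180)%360-180; off/' h.py; cat > ports.py <<'E'
from h import *
def ports(f,C):
    z=np.load(f); P=cloud(z["d"],z["K"],z["T"]); h=P[...,2]; out=[]
    for i,c in enumerate(C):
        rr=np.hypot(P[...,0]-c[0],P[...,1]-c[1]); m=(z["d"]>0)&(rr<.042)&(h>.086)&(h<.1)
        if m.sum()<300: continue
        q=P[m][:,:2]; (e,rad)=cv2.minEnclosingCircle((q*1000).astype(np.float32))
        cc=np.array(e)/1000; r2=np.hypot(*(q-cc).T); an=np.degrees(np.arctan2(q[:,1]-cc[1],q[:,0]-cc[0]))%360
        k=np.bincount((an[(r2>.0225)&(r2<.0285)]/4).astype(int),minlength=90); e=[a*4+2 for a in range(30,65) if k[a]<.25*np.median(k)]
        print("port",i,m.sum(),"c",np.round(e and cc,4),"rad",round(rad,1),"z",round(float(np.median(h[m])),4),"gap",e and (min(e),max(e),np.mean(e)))
if __name__=="__main__":
    C=np.array([[512.9,74.1],[498.7,161.1],[483.7,251.4],[469.5,339.3]])/1000
    import sys; ports(sys.argv[1],C)
E
python3 ports.py p0.npz; python3 ports.py top.npz; python3 -c "
from h import *
pplan([.513,.074,.105],178.4,smax=.02)"
```

```text
port 0 584 c [] rad 32.9 z 0.0913 gap []
port 1 3672 c [0.4996 0.1622] rad 36.9 z 0.0913 gap (190, 214, np.float64(202.0))
port 2 3969 c [0.4845 0.2507] rad 37.0 z 0.0912 gap (194, 218, np.float64(206.0))
port 0 319 c [0.5129 0.0741] rad 35.8 z 0.0916 gap (166, 190, np.float64(178.0))
port 1 320 c [0.4987 0.1611] rad 35.9 z 0.0917 gap (186, 214, np.float64(200.0))
port 2 336 c [0.4837 0.2514] rad 36.0 z 0.0917 gap (178, 226, np.float64(203.5))
port 3 351 c [0.4693 0.3392] rad 35.7 z 0.0918 gap (174, 234, np.float64(214.44444444444446))
t 10.73 p [0.4957 0.0832 0.1586] xdeg -176.44 tz [ 0.032 -0.039 -0.999] F [ 0.8 -0.3 -1.3] w 0.129 q7 1.21
now [0.4923 0.0818 0.1415]
[[-0.0064, -0.0026, 0.0125, 1.72, 1], [-0.0065, -0.0024, 0.0125, 1.72, 1], [-0.0065, -0.0022, 0.0125, 1.72, 1]]
```

apply_moves(commands=[[-0.0097,-0.0038,0.008,2.6,1],[-0.0097,-0.0034,0.008,2.6,1],[0,0,0,0,1],[0,0,0,0,1]])

```text
clock: 11.07
position: [0.5168, 0.0718, 0.1431]
ee_rot: [0.022, 0.999, -0.02, 0.016]
ft_force: [-0.2, 0.0, -1.1]
grip_width: 0.127
```

```bash
python3 -c "
from h import *
pplan([.5133,.0745,.09],178.4,smax=.01)"
```

```text
t 11.07 p [0.5168 0.0718 0.1431] xdeg 177.53 tz [ 0.032 -0.041 -0.999] F [-0.2  0.  -1.1] w 0.127 q7 1.09
now [0.5133 0.0708 0.126 ]
[[0.0004, 0.0013, 0.0089, -0.22, 1], [0.0003, 0.0013, 0.0089, -0.22, 1], [0.0003, 0.0013, 0.0089, -0.22, 1], [0.0003, 0.0013, 0.0089, -0.22, 1]]
```

apply_moves(commands=[[0.0004,0.0013,0.0089,-0.22,1],[0.0003,0.0013,0.0089,-0.22,1],[0.0003,0.0013,0.0089,-0.22,1],[0.0003,0.0013,0.0089,-0.22,1],[0,0,0,0,1]])

```text
clock: 11.48
position: [0.5173, 0.0754, 0.1053]
ee_rot: [0.014, 1.0, -0.02, 0.018]
ft_force: [2.2, 2.3, 0.1]
grip_width: 0.128
```

```bash
python3 -c "
from h import *
pplan([.5133,.0745,.08],178.4,smax=.004)"
```

```text
t 11.48 p [0.5173 0.0754 0.1053] xdeg 178.49 tz [ 0.035 -0.041 -0.999] F [2.2 2.3 0.1] w 0.128 q7 1.06
now [0.5139 0.0743 0.0882]
[[0.0003, 0.0002, 0.0027, 0.03, 1], [0.0003, 0.0002, 0.0027, 0.03, 1], [0.0003, 0.0002, 0.0027, 0.03, 1]]
```

apply_moves(commands=[[0.0,0.0,0.003,0,1],[0,0,0.003,0,1],[0,0,0.003,0,1],[0,0,0.003,0,1]])

```text
clock: 11.82
position: [0.5183, 0.0757, 0.0926]
ee_rot: [0.013, 1.0, -0.02, 0.019]
ft_force: [0.1, -6.9, 16.2]
grip_width: 0.129
```

apply_moves(commands=[[0.0,0.0,0.003,0,1],[0,0,0.003,0,1]])

```text
clock: 11.98
position: [0.5198, 0.074, 0.0896]
ee_rot: [0.013, 0.999, -0.022, 0.02]
ft_force: [-23.1, 1.6, 53.4]
grip_width: 0.133
```

apply_moves(commands=[[0,0,-0.001,0,0.2],[0,0,0,0,-0.1],[0,0,0,0,-0.1],[0,0,0,0,-0.1],[0,0,-0.01,0,-0.1]])

```text
clock: 12.4
position: [0.5179, 0.0729, 0.0994]
ee_rot: [0.014, 0.999, -0.024, 0.018]
ft_force: [0.3, 0.2, -1.4]
grip_width: 0.554
```

apply_moves(commands=[[0,0,-0.025,0,-0.1],[0,0,-0.03,0,-0.1],[0,0,-0.03,0,-0.1],[0,0,-0.02,0,-0.1],[0,0,0,0,-0.1]])

```text
clock: 12.82
position: [0.5122, 0.0785, 0.2102]
ee_rot: [0.013, 1.0, -0.023, 0.016]
ft_force: [0.7, 0.4, 0.7]
grip_width: 0.552
```

```bash
cat > chk.py <<'E'
from h import *
# plug tops seated: bar top expected z = .092-.018+.043=.117, flange .097
i,d,K,T=cam("top"); np.savez("top2.npz",img=i,d=d,K=K,T=T); P=cloud(d,K,T)
C=np.array([[513.3,74.5],[499.2,161.7],[484,251],[469.7,339]])/1000
for k,c in enumerate(C):
    q=P[(np.hypot(P[...,0]-c[0],P[...,1]-c[1])<.02)&(d>0)]; print(k,len(q),"z pct",np.round(np.percentile(q[:,2],[10,50,90,97]),4))
E
python3 chk.py; python3 -c "
from h import *
i,d,K,T=cam('wrist'); P=cloud(d,K,T); m=(np.hypot(P[...,0]-.5133,P[...,1]-.0745)<.028)&(d>0); q=P[m]; print(m.sum(),np.round(np.percentile(q[:,2],[5,25,50,75,95]),4))
pplan([.572,-.157,.21],125,off=(0,0,.0),grip=-.1)"
```

```text
0 580 z pct [0.6188 0.6223 0.6288 0.6297]
1 69 z pct [0.6098 0.6159 0.62   0.6209]
2 168 z pct [0.0681 0.0706 0.0731 0.0749]
3 161 z pct [0.0685 0.0711 0.0746 0.0755]
11620 [0.096  0.2385 0.3043 0.3115 0.3181]
t 12.92 p [0.5112 0.0777 0.2069] xdeg 178.5 tz [ 0.028 -0.047 -0.999] F [ 0.2 -0.6 -1.1] w 0.549 q7 1.14
now [0.5112 0.0777 0.2069]
[[-0.0074, -0.0259, 0.0011, 5.94, -0.1], [-0.0101, -0.025, 0.0011, 5.94, -0.1], [-0.0126, -0.0238, 0.0011, 5.94, -0.1], [-0.015, -0.0224, 0.0011, 5.94, -0.1], [-0.0172, -0.0207, 0.0011, 5.94, -0.1]]
[[-0.0193, -0.0188, 0.0011, 5.94, -0.1], [-0.0211, -0.0167, 0.0011, 5.94, -0.1], [-0.0227, -0.0144, 0.0011, 5.94, -0.1], [-0.0241, -0.012, 0.0011, 5.94, -0.1]]
```

apply_moves(commands=[[-0.0074,-0.0259,0.0011,5.94,-0.1],[-0.0101,-0.025,0.0011,5.94,-0.1],[-0.0126,-0.0238,0.0011,5.94,-0.1],[-0.015,-0.0224,0.0011,5.94,-0.1],[-0.0172,-0.0207,0.0011,5.94,-0.1]])

```text
clock: 13.33
position: [0.5417, -0.0509, 0.2031]
ee_rot: [0.272, 0.962, -0.019, 0.016]
ft_force: [-0.2, -0.8, -0.0]
grip_width: 0.548
```

apply_moves(commands=[[-0.0193,-0.0188,0.0011,5.94,-0.1],[-0.0211,-0.0167,0.0011,5.94,-0.1],[-0.0227,-0.0144,0.0011,5.94,-0.1],[-0.0241,-0.012,0.0011,5.94,-0.1],[0,0,0,0,-0.1]])

```text
clock: 13.75
position: [0.5635, -0.1678, 0.1949]
ee_rot: [0.479, 0.877, -0.018, 0.014]
ft_force: [-0.2, -0.9, -0.6]
grip_width: 0.55
```

```bash
cat > g.py <<'E'
import sys
from h import *
from bars import bars
# look with wrist, re-measure bar nearest x,y, plan grip point to it at TCP z
z0,x,y,a,zt=map(float,sys.argv[1:6])
i,d,K,T=cam("wrist"); np.savez("w.npz",img=i,d=d,K=K,T=T)
b=bars("w.npz",z0,(x-.08,x+.08,y-.08,y+.08))
if b:
    b=min(b,key=lambda q:np.hypot(q[0][0]-x,q[0][1]-y)); x,y=b[0]; a=a+((b[1]-a+90)%180-90)
pplan([x,y,zt+.02],a,off=(0,0,-.02),grip=-.1,smax=.02)
E
python3 g.py .095 .573 -.157 125 .15
```

```text
bar c [ 0.573  -0.1574] size [14. 46.] ang 125.2 ztop 0.1373 tab@a,a+180 [0, 48]
bar c [ 0.4933 -0.2201] size [ 0. 33.] ang 91.0 ztop 0.1378 tab@a,a+180 [23, 15]
t 13.8 p [ 0.5632 -0.1649  0.1946] xdeg 123.1 tz [ 0.007 -0.043 -0.999] F [-0.1  0.8 -1.4] w 0.547 q7 0.61
now [ 0.563  -0.1641  0.2146]
[[0.0006, 0.0043, 0.0148, -0.69, -0.1], [0.0006, 0.0043, 0.0148, -0.69, -0.1], [0.0005, 0.0043, 0.0148, -0.69, -0.1]]
```

apply_moves(commands=[[0.0006,0.0043,0.0148,-0.7,-0.1],[0.0006,0.0043,0.0148,-0.7,-0.1],[0.0005,0.0043,0.0148,-0.7,-0.1],[0,0,0,0,-0.1]])

```text
clock: 14.13
position: [0.5717, -0.1552, 0.1439]
ee_rot: [0.457, 0.889, -0.018, 0.01]
ft_force: [-0.9, -0.2, 0.2]
grip_width: 0.547
```

```bash
python3 g.py .095 .573 -.157 125 .112
```

```text
bar c [ 0.5729 -0.1569] size [14. 46.] ang 125.3 ztop 0.1374 tab@a,a+180 [0, 25]
bar c [ 0.4933 -0.2197] size [ 1. 34.] ang 90.7 ztop 0.1381 tab@a,a+180 [48, 40]
t 14.18 p [ 0.5719 -0.1552  0.1453] xdeg 125.65 tz [ 0.003 -0.04  -0.999] F [-0.5 -0.9 -0.1] w 0.548 q7 0.6
now [ 0.5719 -0.1543  0.1653]
[[-0.0008, 0.0, 0.0167, 0.16, -0.1], [-0.0008, 0.0, 0.0167, 0.16, -0.1]]
```

apply_moves(commands=[[-0.0008,0,0.0165,0.1,-0.1],[-0.0008,0,0.0165,0.1,-0.1],[0,0,0,0,-0.1]])

```text
clock: 14.43
position: [0.5735, -0.1557, 0.1129]
ee_rot: [0.457, 0.889, -0.017, 0.011]
ft_force: [-0.0, -0.8, 0.0]
grip_width: 0.551
```

apply_moves(commands=[[0,0,0,0,1],[0,0,0,0,1],[0,0,0,0,1],[0,0,0,0,1],[0,0,0,0,1]])

```text
clock: 14.85
position: [0.5746, -0.1545, 0.117]
ee_rot: [0.456, 0.89, -0.017, 0.013]
ft_force: [-0.1, -0.5, -0.5]
grip_width: 0.111
```

apply_moves(commands=[[0,0,-0.01,0,1],[0,0,-0.025,0,1],[0,0,-0.03,0,1],[0,0,-0.03,0,1],[0,0,0,0,1]])

```text
clock: 15.27
position: [0.5729, -0.1499, 0.2183]
ee_rot: [0.455, 0.89, -0.016, 0.012]
ft_force: [0.0, 0.3, -0.3]
grip_width: 0.108
```

```bash
python3 inhand.py -1;  python3 -c "
from h import *
pplan([.4992,.1617,.15],201-180,off=(0,0,.017))"
```

```text
3574 z pct [-0.0082 -0.0041 -0.0034 -0.0025 -0.0008] x [-0.014   0.0266]
-0.01 [-0.0291  0.0268]
0 [-0.0297  0.0276]
0.01 [-0.0274  0.026 ]
0.02 [-0.0215  0.0198]
flange tool z -0.0036433754546704444 x max 0.0269  y mid -0.0010183175878046673 half width 0.02863298067484245
t 15.32 p [ 0.5722 -0.15    0.2158] xdeg 125.84 tz [ 0.003 -0.039 -0.999] F [ 1.1  0.6 -1.6] w 0.107 q7 0.63
now [ 0.5722 -0.1506  0.1989]
[[0.0186, 0.0078, 0.0023, 6.55, 1], [0.0194, 0.0056, 0.0023, 6.55, 1], [0.0199, 0.0034, 0.0023, 6.55, 1], [0.0201, 0.0011, 0.0023, 6.55, 1], [0.0201, -0.0012, 0.0023, 6.55, 1]]
[[0.0198, -0.0035, 0.0023, 6.55, 1], [0.0193, -0.0058, 0.0023, 6.55, 1], [0.0185, -0.0079, 0.0023, 6.55, 1], [0.0175, -0.01, 0.0023, 6.55, 1], [0.0162, -0.0119, 0.0023, 6.55, 1]]
[[0.0148, -0.0137, 0.0023, 6.55, 1], [0.0131, -0.0153, 0.0023, 6.55, 1], [0.0113, -0.0167, 0.0023, 6.55, 1], [0.0093, -0.0179, 0.0023, 6.55, 1], [0.0072, -0.0188, 0.0023, 6.55, 1]]
[[0.005, -0.0195, 0.0023, 6.55, 1]]
```

apply_moves(commands=[[0.0186,0.0078,0.0,6.55,1],[0.0194,0.0056,0.0,6.55,1],[0.0199,0.0034,0.0,6.55,1],[0.0201,0.0011,0.0023,6.55,1],[0.0201,-0.0012,0.0023,6.55,1]])

```text
clock: 15.73
position: [0.5487, -0.0548, 0.2065]
ee_rot: [0.698, 0.716, -0.014, 0.015]
ft_force: [0.5, 0.7, -1.3]
grip_width: 0.109
```

apply_moves(commands=[[0.0198,-0.0035,0.0023,6.55,1],[0.0193,-0.0058,0.0023,6.55,1],[0.0185,-0.0079,0.0023,6.55,1],[0.0175,-0.01,0.0023,6.55,1],[0.0162,-0.0119,0.0023,6.55,1]])

```text
clock: 16.15
position: [0.5263, 0.0476, 0.1882]
ee_rot: [0.879, 0.476, -0.01, 0.018]
ft_force: [0.8, -0.1, -1.0]
grip_width: 0.108
```

apply_moves(commands=[[0.0148,-0.0137,0.0023,6.55,1],[0.0131,-0.0153,0.0023,6.55,1],[0.0113,-0.0167,0.0023,6.55,1],[0.0093,-0.0179,0.0023,6.55,1],[0,0,0,0,1]])

```text
clock: 16.57
position: [0.5087, 0.1345, 0.1726]
ee_rot: [0.968, 0.252, -0.008, 0.019]
ft_force: [-0.1, -0.0, -0.5]
grip_width: 0.11
```

```bash
python3 -c "
from h import *
pplan([.4992,.1617,.13],20,off=(-.002,-.0005,.019))"
```

```text
t 16.57 p [0.5087 0.1345 0.1726] xdeg 29.12 tz [-0.005 -0.041 -0.999] F [-0.1 -0.  -0.5] w 0.11 q7 -1.55
now [0.5066 0.1331 0.1536]
[[0.004, -0.0145, 0.0112, 4.56, 1], [0.0028, -0.0148, 0.0112, 4.56, 1]]
```

apply_moves(commands=[[0.004,-0.0145,0.0112,4.56,1],[0.0028,-0.0148,0.0112,4.56,1],[0,0,0,0,1],[0,0,0,0,1]])

```text
clock: 16.9
position: [0.5001, 0.1632, 0.1472]
ee_rot: [0.985, 0.174, -0.007, 0.02]
ft_force: [0.9, -0.9, -1.3]
grip_width: 0.11
```

```bash
python3 -c "
from h import *
pplan([.4992,.1617,.09],20,off=(-.002,-.0005,.019),smax=.01)"
```

```text
t 16.9 p [0.5001 0.1632 0.1472] xdeg 20.03 tz [-0.007 -0.043 -0.999] F [ 0.9 -0.9 -1.3] w 0.11 q7 -1.78
now [0.4979 0.1622 0.1282]
[[0.0005, -0.0001, 0.0096, 0.01, 1], [0.0005, -0.0001, 0.0096, 0.01, 1], [0.0005, -0.0001, 0.0096, 0.01, 1], [0.0005, -0.0001, 0.0096, 0.01, 1]]
```

apply_moves(commands=[[0.0005,-0.0001,0.0096,0,1],[0.0005,-0.0001,0.0096,0,1],[0.0005,-0.0001,0.0096,0,1],[0.0005,-0.0001,0.0096,0,1],[0,0,0,0,1]])

```text
clock: 17.32
position: [0.5038, 0.163, 0.108]
ee_rot: [0.984, 0.177, -0.005, 0.018]
ft_force: [-4.3, 5.3, 4.9]
grip_width: 0.103
```

apply_moves(commands=[[0.0,0.0,0.003,0,1],[0,0,0.003,0,1],[0,0,0.002,0,1]])

```text
clock: 17.57
position: [0.5036, 0.1686, 0.1043]
ee_rot: [0.984, 0.18, -0.003, 0.016]
ft_force: [-4.7, -0.0, 1.8]
grip_width: 0.107
```

```bash
python3 -c "
from h import *
pplan([.4992,.1617,.084],20,off=(-.002,-.0005,.019),smax=.01)
i,d,K,T=cam('wrist');s,ds,Ks,Ts=cam('scene'); u=proj(Ks,Ts,[.499,.162,.1]).astype(int); print(u)
save('f1',np.hstack([cv2.resize(i,(400,300)),cv2.resize(s[u[1]-38:u[1]+22,u[0]-40:u[0]+40],(400,300),interpolation=cv2.INTER_CUBIC)]))"; python3 inhand.py -1
```

```text
t 17.57 p [0.5036 0.1686 0.1043] xdeg 20.67 tz [-0.001 -0.032 -0.999] F [-4.7 -0.   1.8] w 0.107 q7 -1.8
now [0.5015 0.1677 0.0854]
[[-0.0043, 0.0048, 0.0016, 0.67, 1]]
[322 199]
11966 z pct [-0.007  -0.0017  0.0304  0.0327  0.0347] x [-0.0327  0.0483]
-0.02 [-0.0463  0.0461]
-0.01 [-0.0491  0.049 ]
0 [-0.0499  0.0497]
0.01 [-0.0492  0.0492]
0.02 [-0.0459  0.046 ]
0.03 [-0.041   0.0409]
0.035 [-0.0371  0.0366]
flange tool z 0.03151772778094196 x max 0.0497  y mid -6.854667075372953e-05 half width 0.04981773556533953
```

View pics/f1.png

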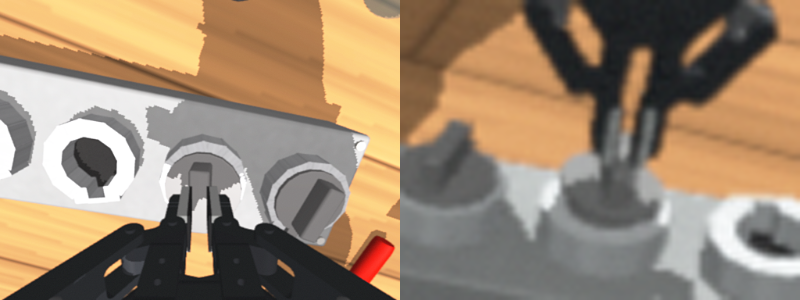

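```bash
cat > fl.py <<'E'
from h import *
import sys
cx,cy,lo,hi=map(float,sys.argv[1:5])
p,r=st()
for n in ("wrist","scene"):
    i,d,K,T=cam(n); P=cloud(d,K,T); m=(d>0)&(np.hypot(P[...,0]-cx,P[...,1]-cy)<.045)&(P[...,2]>lo)&(P[...,2]<hi)
    g=i.astype(float).mean(-1); q=P[m]
    if len(q)<20: print(n,len(q)); continue
    # robust plane
    k=np.ones(len(q),bool)
    for _ in range(6):
        A=np.c_[q[:,:2]-[cx,cy],np.ones(len(q))]; c=np.linalg.lstsq(A[k],q[k,2],rcond=None)[0]; e=q[:,2]-A@c; k=abs(e)<.0025
    f=q[k]; (e,rad)=cv2.minEnclosingCircle((f[:,:2]*1000).astype(np.float32))
    print(n,len(q),k.sum(),"plane",np.round(c,4),"circ",np.round(e,1),round(rad,1),"x",np.round([f[:,0].min(),f[:,0].max()],4),"y",np.round([f[:,1].min(),f[:,1].max()],4))
E
python3 fl.py .499 .162 .099 .118
```

```text
t 17.72 p [0.503  0.1675 0.1025] xdeg 20.62 tz [-0.003 -0.033 -0.999] F [-4.1  2.6  2.2] w 0.11 q7 -1.8
wrist 3514 3267 plane [ 0.0306 -0.1276  0.107 ] circ [501.7 165.2] 28.8 x [0.4806 0.5302] y [0.1366 0.1935]
scene 186 151 plane [ 0.0303 -0.13    0.1069] circ [501.7 165.4] 28.6 x [0.4757 0.5303] y [0.1369 0.1936]
```

apply_moves(commands=[[0,0,-0.01,0,1],[0,0,-0.015,0,1],[0,0,-0.01,0,1],[0,0,0,0,1]])

```text
clock: 18.15
position: [0.5042, 0.1661, 0.1385]
ee_rot: [0.984, 0.178, -0.005, 0.017]
ft_force: [0.2, -0.1, -0.9]
grip_width: 0.107
```

```bash
python3 fl.py .502 .168 .125 .16
```

```text
t 18.15 p [0.5042 0.1661 0.1385] xdeg 20.5 tz [-0.003 -0.034 -0.999] F [ 0.2 -0.1 -0.9] w 0.107 q7 -1.78
wrist 3706 3304 plane [ 0.0588 -0.1388  0.1419] circ [503.5 163.5] 28.8 x [0.4834 0.5322] y [0.1349 0.1919]
scene 237 152 plane [ 0.0487 -0.1408  0.1411] circ [502.3 162.7] 30.5 x [0.4735 0.5314] y [0.1358 0.1917]
```

apply_moves(commands=[[-0.0013,-0.0012,0.009,0,1],[-0.0013,-0.0012,0.009,0,1],[-0.0012,-0.0012,0.008,0,1],[0,0,0,0,1]])

```text
clock: 18.58
position: [0.4982, 0.1663, 0.1068]
ee_rot: [0.984, 0.178, -0.005, 0.017]
ft_force: [1.0, 0.3, 1.5]
grip_width: 0.107
```

```bash
python3 fl.py .5 .162 .1 .13
```

```text
t 18.58 p [0.4982 0.1663 0.1068] xdeg 20.46 tz [-0.005 -0.035 -0.999] F [1.  0.3 1.5] w 0.107 q7 -1.8
wrist 4010 3288 plane [ 0.0635 -0.1481  0.1114] circ [497.8 163.5] 28.7 x [0.4781 0.5263] y [0.1349 0.192 ]
scene 208 147 plane [ 0.0696 -0.1485  0.112 ] circ [499.3 164.7] 29.5 x [0.4722 0.5271] y [0.1362 0.192 ]
```

apply_moves(commands=[[0,0,0,0,0.6],[0,0,0,0,0.3],[0,0,0,0,-0.1],[0,0,0,0,-0.1]])

```text
clock: 19.02
position: [0.4982, 0.1662, 0.108]
ee_rot: [0.984, 0.178, -0.006, 0.017]
ft_force: [-1.2, -0.8, 0.3]
grip_width: 0.547
```

```bash
python3 fl.py .499 .162 .09 .115; python3 bars.py >/dev/null; python3 g.py .084 .499 .162 20 .15
```

```text
t 19.02 p [0.4982 0.1662 0.108 ] xdeg 20.45 tz [-0.005 -0.035 -0.999] F [-1.2 -0.8  0.3] w 0.547 q7 -1.8
wrist 6960 4420 plane [-0.004  -0.0024  0.0965] circ [497.7 161.9] 32.7 x [0.4662 0.5296] y [0.1355 0.1929]
scene 297 157 plane [-0.0053 -0.0026  0.0964] circ [498.5 162. ] 31.7 x [0.4709 0.5302] y [0.1363 0.1922]
t 19.17 p [0.4983 0.1661 0.108 ] xdeg 20.45 tz [-0.005 -0.035 -0.999] F [-0.5  0.8  1. ] w 0.552 q7 -1.8
now [0.4984 0.1669 0.128 ]
[[-0.0006, 0.002, -0.0139, 0.15, -0.1], [-0.0006, 0.002, -0.0139, 0.15, -0.1], [-0.0006, 0.002, -0.0139, 0.15, -0.1]]
```

apply_moves(commands=[[0,0,-0.015,0,-0.1],[0,0,-0.03,0,-0.1],[0,0,-0.03,0,-0.1],[0,0,-0.025,0,-0.1]])

```text
clock: 19.5
position: [0.4953, 0.1681, 0.2057]
ee_rot: [0.984, 0.178, -0.011, 0.017]
ft_force: [-0.0, 0.5, -0.4]
grip_width: 0.55
```

```bash
python3 -c "
from h import *
pplan([.569,-.318,.2],146,off=(0,0,-.02),grip=-.1)"
```

```text
t 19.5 p [0.4953 0.1681 0.2057] xdeg 20.46 tz [-0.016 -0.038 -0.999] F [-0.   0.5 -0.4] w 0.55 q7 -1.75
now [0.4957 0.1688 0.2257]
[[-0.0053, 0.0253, 0.0023, -6.61, -0.1], [-0.0082, 0.0245, 0.0023, -6.61, -0.1], [-0.0109, 0.0234, 0.0023, -6.61, -0.1], [-0.0136, 0.022, 0.0023, -6.61, -0.1], [-0.016, 0.0203, 0.0023, -6.61, -0.1]]
[[-0.0182, 0.0183, 0.0023, -6.61, -0.1], [-0.0202, 0.0161, 0.0023, -6.61, -0.1], [-0.0219, 0.0137, 0.0023, -6.61, -0.1], [-0.0234, 0.0111, 0.0023, -6.61, -0.1], [-0.0245, 0.0083, 0.0023, -6.61, -0.1]]
[[-0.0253, 0.0054, 0.0023, -6.61, -0.1], [-0.0257, 0.0025, 0.0023, -6.61, -0.1], [-0.0258, -0.0005, 0.0023, -6.61, -0.1], [-0.0256, -0.0035, 0.0023, -6.61, -0.1], [-0.025, -0.0064, 0.0023, -6.61, -0.1]]
[[-0.0241, -0.0092, 0.0023, -6.61, -0.1], [-0.0229, -0.012, 0.0023, -6.61, -0.1], [-0.0214, -0.0145, 0.0023, -6.61, -0.1], [-0.0196, -0.0169, 0.0023, -6.61, -0.1]]
```

apply_moves(commands=[[-0.0053,0.0253,0.001,-6.61,-0.1],[-0.0082,0.0245,0.001,-6.61,-0.1],[-0.0109,0.0234,0.001,-6.61,-0.1],[-0.0136,0.022,0.001,-6.61,-0.1],[-0.016,0.0203,0.001,-6.61,-0.1]])

```text
clock: 19.92
position: [0.5181, 0.0451, 0.2137]
ee_rot: [0.886, 0.464, -0.009, 0.014]
ft_force: [0.4, -1.0, -0.7]
grip_width: 0.548
```

apply_moves(commands=[[-0.0182,0.0183,0.001,-6.61,-0.1],[-0.0202,0.0161,0.001,-6.61,-0.1],[-0.0219,0.0137,0.001,-6.61,-0.1],[-0.0234,0.0111,0.001,-6.61,-0.1],[-0.0245,0.0083,0.001,-6.61,-0.1]])

```text
clock: 20.33
position: [0.5435, -0.0883, 0.2142]
ee_rot: [0.706, 0.708, -0.013, 0.012]
ft_force: [0.3, 0.4, 0.5]
grip_width: 0.544
```

apply_moves(commands=[[-0.0253,0.0054,0.001,-6.61,-0.1],[-0.0257,0.0025,0.001,-6.61,-0.1],[-0.0258,-0.0005,0.001,-6.61,-0.1],[-0.0256,-0.0035,0.001,-6.61,-0.1],[-0.025,-0.0064,0.001,-6.61,-0.1]])

```text
clock: 20.75
position: [0.5727, -0.2214, 0.2142]
ee_rot: [0.463, 0.886, -0.016, 0.008]
ft_force: [0.7, 0.3, 0.6]
grip_width: 0.55
```

apply_moves(commands=[[-0.0241,-0.0092,0.001,-6.61,-0.1],[-0.0229,-0.012,0.001,-6.61,-0.1],[-0.01,-0.01,0.001,-3,-0.1],[0,0,0,0,-0.1]])

```text
clock: 21.08
position: [0.5854, -0.2961, 0.2123]
ee_rot: [0.326, 0.945, -0.018, 0.005]
ft_force: [-1.2, 0.3, 1.1]
grip_width: 0.553
```

```bash
python3 g.py .095 .569 -.318 146 .16
```

```text
bar c [ 0.5691 -0.3181] size [14. 46.] ang 146.1 ztop 0.1373 tab@a,a+180 [0, 60]
bar c [ 0.6275 -0.3683] size [ 2. 43.] ang 1.2 ztop 0.137 tab@a,a+180 [50, 47]
t 21.13 p [ 0.5855 -0.2946  0.2123] xdeg 141.77 tz [-0.002 -0.037 -0.999] F [-1.2 -0.4 -0.4] w 0.546 q7 1.11
now [ 0.5855 -0.2939  0.2323]
[[-0.0003, -0.0092, 0.0177, -1.45, -0.1], [-0.0001, -0.0092, 0.0177, -1.45, -0.1], [0.0001, -0.0092, 0.0177, -1.45, -0.1]]
```

apply_moves(commands=[[-0.0003,-0.0092,0.0177,-1.45,-0.1],[-0.0001,-0.0092,0.0177,-1.45,-0.1],[0.0001,-0.0092,0.0177,-1.45,-0.1],[0,0,0,0,-0.1],[0,0,0,0,-0.1]])

```text
clock: 21.55
position: [0.5709, -0.3114, 0.1605]
ee_rot: [0.292, 0.956, -0.016, 0.006]
ft_force: [-0.6, 0.3, 1.1]
grip_width: 0.547
```

```bash
python3 g.py .095 .569 -.318 146 .102
```

```text
bar c [ 0.5691 -0.3182] size [14. 46.] ang 146.9 ztop 0.1373 tab@a,a+180 [0, 38]
bar c [ 0.6213 -0.3685] size [ 2. 55.] ang 1.0 ztop 0.1374 tab@a,a+180 [74, 15]
t 21.6 p [ 0.5708 -0.3114  0.1604] xdeg 146.04 tz [ 0.001 -0.035 -0.999] F [ 0.   0.3 -0.4] w 0.546 q7 1.2
now [ 0.5707 -0.3107  0.1804]
[[-0.0005, -0.0018, 0.0195, -0.3, -0.1], [-0.0005, -0.0018, 0.0195, -0.3, -0.1], [-0.0005, -0.0018, 0.0195, -0.3, -0.1]]
```

apply_moves(commands=[[-0.0005,-0.0018,0.0195,0,-0.1],[-0.0005,-0.0018,0.0195,0,-0.1],[-0.0005,-0.0018,0.0195,0,-0.1],[0,0,0,0,-0.1]])

```text
clock: 21.93
position: [0.5743, -0.3145, 0.1075]
ee_rot: [0.293, 0.956, -0.016, 0.01]
ft_force: [-1.2, -0.3, -0.7]
grip_width: 0.551
```

```bash
python3 -c "
from h import *
pplan([.5691,-.3182,.122],146.5,off=(0,0,-.02),grip=-.1)"
```

```text
t 21.93 p [ 0.5743 -0.3145  0.1075] xdeg 145.96 tz [ 0.01  -0.037 -0.999] F [-1.2 -0.3 -0.7] w 0.551 q7 1.18
now [ 0.5741 -0.3138  0.1274]
[[0.0018, -0.0064, 0.0056, -0.54, -0.1]]
```

apply_moves(commands=[[0.0018,-0.006,0.0056,-0.5,-0.1],[0,0,0.001,0,-0.1]])

```text
clock: 22.1
position: [0.5712, -0.3172, 0.1034]
ee_rot: [0.288, 0.957, -0.016, 0.012]
ft_force: [-0.1, -0.2, -0.8]
grip_width: 0.549
```

apply_moves(commands=[[0,0,0,0,1],[0,0,0,0,1],[0,0,0,0,1],[0,0,0,0,1],[0,0,0,0,1]])

```text
clock: 22.52
position: [0.5733, -0.3171, 0.1083]
ee_rot: [0.288, 0.957, -0.017, 0.014]
ft_force: [-0.3, -0.3, -1.7]
grip_width: 0.142
```

apply_moves(commands=[[0,0,-0.01,0,1],[0,0,-0.025,0,1],[0,0,-0.03,0,1],[0,0,-0.03,0,1],[0,0,0,0,1]])

```text
clock: 22.93
position: [0.5703, -0.3118, 0.2076]
ee_rot: [0.288, 0.957, -0.016, 0.012]
ft_force: [1.5, 0.0, -0.0]
grip_width: 0.143
```

```bash
python3 inhand.py -1; python3 -c "
from h import *
pplan([.484,.251,.15],24,off=(0,0,.017))"
```

```text
1758 z pct [-0.012  -0.0116 -0.0111 -0.0105 -0.0089] x [-0.0099  0.0304]
-0.01 [-0.0273  0.0255]
0 [-0.0279  0.0273]
0.01 [-0.0269  0.0267]
0.02 [-0.0245  0.0223]
0.03 [-0.0126  0.01  ]
flange tool z -0.011286470445768776 x max 0.0307  y mid -0.0008535707573670975 half width 0.028365492263538135
t 22.98 p [ 0.5696 -0.3117  0.2049] xdeg 146.56 tz [ 0.012 -0.036 -0.999] F [ 0.2 -0.4 -2.1] w 0.142 q7 1.23
now [ 0.5698 -0.3123  0.1879]
[[0.0192, 0.0212, 0.0008, 6.13, 1], [0.0213, 0.019, 0.0008, 6.13, 1], [0.0232, 0.0166, 0.0008, 6.13, 1], [0.0248, 0.014, 0.0008, 6.13, 1], [0.0262, 0.0113, 0.0008, 6.13, 1]]
[[0.0273, 0.0085, 0.0008, 6.13, 1], [0.028, 0.0055, 0.0008, 6.13, 1], [0.0284, 0.0025, 0.0008, 6.13, 1], [0.0285, -0.0006, 0.0008, 6.13, 1], [0.0283, -0.0036, 0.0008, 6.13, 1]]
[[0.0278, -0.0066, 0.0008, 6.13, 1], [0.0269, -0.0095, 0.0008, 6.13, 1], [0.0257, -0.0124, 0.0008, 6.13, 1], [0.0243, -0.015, 0.0008, 6.13, 1], [0.0225, -0.0175, 0.0008, 6.13, 1]]
[[0.0205, -0.0198, 0.0008, 6.13, 1], [0.0183, -0.0219, 0.0008, 6.13, 1], [0.0158, -0.0237, 0.0008, 6.13, 1], [0.0132, -0.0253, 0.0008, 6.13, 1], [0.0104, -0.0266, 0.0008, 6.13, 1]]
```

apply_moves(commands=[[0.0192,0.0212,0,6.13,1],[0.0213,0.019,0,6.13,1],[0.0232,0.0166,0,6.13,1],[0.0248,0.014,0,6.13,1],[0.0262,0.0113,0,6.13,1]])

```text
clock: 23.4
position: [0.5457, -0.174, 0.1965]
ee_rot: [0.544, 0.839, -0.013, 0.014]
ft_force: [0.8, 0.7, -1.0]
grip_width: 0.142
```

apply_moves(commands=[[0.0273,0.0085,0,6.13,1],[0.028,0.0055,0,6.13,1],[0.0284,0.0025,0,6.13,1],[0.0285,-0.0006,0,6.13,1],[0.0283,-0.0036,0,6.13,1]])

```text
clock: 23.82
position: [0.5258, -0.0257, 0.1879]
ee_rot: [0.756, 0.655, -0.011, 0.015]
ft_force: [0.9, -0.0, -2.5]
grip_width: 0.141
```

apply_moves(commands=[[0.0278,-0.0066,0,6.13,1],[0.0269,-0.0095,0,6.13,1],[0.0257,-0.0124,0,6.13,1],[0.0243,-0.015,0,6.13,1],[0.0225,-0.0175,0,6.13,1]])

```text
clock: 24.23
position: [0.5103, 0.1226, 0.1797]
ee_rot: [0.908, 0.419, -0.008, 0.018]
ft_force: [1.7, 0.1, -1.4]
grip_width: 0.14
```

apply_moves(commands=[[0.0205,-0.0198,0,6.13,1],[0.0183,-0.0219,0,6.13,1],[0.0,-0.01,0,3,1],[0,0,0,0,1]])

```text
clock: 24.57
position: [0.4963, 0.1973, 0.1748]
ee_rot: [0.957, 0.289, -0.008, 0.017]
ft_force: [-0.1, -0.4, -2.0]
grip_width: 0.144
```

```bash
cp p0.npz p2.npz; python3 -c "
from h import *
pplan([.484,.251,.125],24,off=(.0017,-.0008,.0117),smax=.02)
i,d,K,T=cam('wrist'); np.savez('p2.npz',img=i,d=d,K=K,T=T)"; python3 ports.py p2.npz
```

```text
t 24.57 p [0.4963 0.1973 0.1748] xdeg 33.59 tz [-0.005 -0.037 -0.999] F [-0.1 -0.4 -2. ] w 0.144 q7 -1.6
now [0.4972 0.1985 0.163 ]
[[0.0047, -0.0131, 0.009, 2.4, 1], [0.0042, -0.0133, 0.009, 2.4, 1], [0.0036, -0.0134, 0.009, 2.4, 1], [0.003, -0.0136, 0.009, 2.4, 1]]
port 0 2921 c [0.5141 0.0752] rad 36.7 z 0.0957 gap (194, 234, np.float64(214.0))
port 1 2118 c [0.5025 0.1631] rad 35.3 z 0.0956 gap (122, 242, np.float64(182.0))
port 2 3493 c [0.4845 0.2513] rad 36.6 z 0.0913 gap (194, 218, np.float64(206.0))
port 3 4423 c [0.4705 0.3393] rad 36.7 z 0.0912 gap (206, 230, np.float64(218.0))
```

apply_moves(commands=[[0.0047,-0.0131,0.009,2.2,1],[0.0042,-0.0133,0.009,2.2,1],[0.0036,-0.0134,0.009,2.2,1],[0.003,-0.0136,0.009,2.0,1],[0,0,0,0,1]])

```text
clock: 25.03
position: [0.4858, 0.2423, 0.1343]
ee_rot: [0.976, 0.216, -0.006, 0.02]
ft_force: [-1.0, -0.0, -2.6]
grip_width: 0.145
```

apply_moves(commands=[[0,0,0,0,1]])

```text
clock: 25.12
position: [0.4863, 0.2407, 0.134]
ee_rot: [0.976, 0.217, -0.007, 0.02]
ft_force: [0.1, -0.5, -1.7]
grip_width: 0.142
```

```bash
python3 -c "
from h import *
pplan([.4843,.2512,.09],25.3,off=(.0017,-.0008,.0117),smax=.009)
"; python3 fl.py .484 .255 .13 .16
```

```text
t 25.12 p [0.4863 0.2407 0.134 ] xdeg 25.01 tz [-0.005 -0.043 -0.999] F [ 0.1 -0.5 -1.7] w 0.142 q7 -1.87
now [0.4874 0.2417 0.1222]
[[0.0005, -0.0028, 0.0079, -0.07, 1], [0.0005, -0.0028, 0.0079, -0.07, 1], [0.0005, -0.0028, 0.0079, -0.07, 1], [0.0005, -0.0028, 0.0079, -0.07, 1]]
t 25.12 p [0.4863 0.2407 0.134 ] xdeg 25.01 tz [-0.005 -0.043 -0.999] F [ 0.1 -0.5 -1.7] w 0.142 q7 -1.87
wrist 3962 3624 plane [0.0082 0.0135 0.1456] circ [488.4 242.7] 28.8 x [0.4652 0.517 ] y [0.2139 0.2714]
scene 221 151 plane [0.0056 0.0207 0.1457] circ [487.8 242.5] 29.3 x [0.4668 0.5171] y [0.2145 0.2705]
```

apply_moves(commands=[[0.0003,-0.005,0.0,0,1],[0.0003,-0.0046,0.0,0,1],[0,0,0.005,0,1],[0,-0.0004,0.009,0,1],[0,-0.0004,0.006,0,1]])

```text
clock: 25.63
position: [0.4853, 0.2477, 0.1154]
ee_rot: [0.976, 0.215, -0.004, 0.021]
ft_force: [-0.5, -1.0, -2.2]
grip_width: 0.143
```

apply_moves(commands=[[0,0,0,0,1]])

```text
clock: 25.72
position: [0.4847, 0.2472, 0.1138]
ee_rot: [0.976, 0.215, -0.005, 0.021]
ft_force: [-0.2, 0.4, -1.8]
grip_width: 0.137
```

```bash
python3 -c "
from h import *
pplan([.4843,.2512,.085],25.3,off=(.0014,-.0008,.0117),smax=.009)
"; python3 fl.py .484 .252 .11 .135
```

```text
t 25.72 p [0.4847 0.2472 0.1138] xdeg 24.86 tz [-0.001 -0.043 -0.999] F [-0.2  0.4 -1.8] w 0.137 q7 -1.9
now [0.4856 0.248  0.1021]
[[0.0002, -0.0021, 0.0085, -0.22, 1], [0.0003, -0.0021, 0.0085, -0.22, 1]]
t 25.72 p [0.4847 0.2472 0.1138] xdeg 24.86 tz [-0.001 -0.043 -0.999] F [-0.2  0.4 -1.8] w 0.137 q7 -1.9
wrist 3839 3622 plane [0.0103 0.0126 0.1254] circ [486.6 249. ] 28.9 x [0.4634 0.5153] y [0.2201 0.2777]
scene 199 140 plane [0.0188 0.0203 0.1256] circ [486.8 249.4] 29.7 x [0.4618 0.5158] y [0.2215 0.2768]
```

apply_moves(commands=[[-0.0011,-0.0029,0.002,0,1],[0,-0.0002,0.007,0,1],[0,-0.0002,0.005,0,1],[0,0,0.003,0,1],[0,0,0.002,0,1]])

```text
clock: 26.23
position: [0.4828, 0.2497, 0.0946]
ee_rot: [0.976, 0.215, -0.004, 0.02]
ft_force: [0.3, -0.0, -2.4]
grip_width: 0.143
```

```bash
python3 fl.py .484 .252 .098 .115
```

```text
t 26.23 p [0.4828 0.2497 0.0946] xdeg 24.87 tz [ 0.001 -0.042 -0.999] F [ 0.3 -0.  -2.4] w 0.143 q7 -1.92
wrist 3825 3626 plane [0.0118 0.0139 0.1061] circ [484.9 251.5] 29.0 x [0.461  0.5137] y [0.2225 0.2804]
scene 179 148 plane [0.0134 0.0163 0.1057] circ [486.  250.9] 29.1 x [0.4637 0.5128] y [0.2233 0.28  ]
```

apply_moves(commands=[[0,0,0.002,0,1],[0,0,0.002,0,1],[0,0,0.002,0,1],[0,0,0.002,0,1]])

```text
clock: 26.67
position: [0.4833, 0.2495, 0.0868]
ee_rot: [0.976, 0.215, -0.004, 0.02]
ft_force: [-1.1, -0.3, -1.7]
grip_width: 0.143
```

```bash
python3 fl.py .484 .252 .0935 .115
```

```text
t 26.67 p [0.4833 0.2495 0.0868] xdeg 24.86 tz [ 0.002 -0.041 -0.999] F [-1.1 -0.3 -1.7] w 0.143 q7 -1.92
wrist 4062 3638 plane [0.012  0.0139 0.0983] circ [485.5 251.4] 28.8 x [0.4621 0.5139] y [0.2228 0.2802]
scene 200 140 plane [0.0173 0.0198 0.0981] circ [485.6 250. ] 29.4 x [0.4605 0.5128] y [0.2237 0.2787]
```

Nearly home (flange 0.098). Release, let it drop, then back off.

apply_moves(commands=[[0,0,0.001,0,1],[0,0,0,0,0.2],[0,0,0,0,-0.1],[0,0,0,0,-0.1],[0,0,-0.01,0,-0.1]])

```text
clock: 27.18
position: [0.4827, 0.2494, 0.0949]
ee_rot: [0.976, 0.215, -0.005, 0.021]
ft_force: [-0.1, -0.1, 0.1]
grip_width: 0.551
```

apply_moves(commands=[[0,0,-0.025,0,-0.1],[0,0,-0.03,0,-0.1],[0,0,-0.035,0,-0.1],[0,0,-0.035,0,-0.1],[0,0,0,0,-0.1]])

```text
clock: 27.6
position: [0.4815, 0.2555, 0.2292]
ee_rot: [0.976, 0.216, -0.005, 0.02]
ft_force: [0.5, 1.4, 0.2]
grip_width: 0.554
```

```bash
for c in "484.3 251.2" "499.2 161.7" "513.3 74.5"; do set -- $c; python3 fl.py 0.${1/./} 0.$([ "$2" = 74.5 ] && echo 0745 || echo ${2/./}) .0938 .105 | grep scene; done
python3 -c "
from h import *
pplan([.674,.191,.19],9,off=(0,0,-.02),grip=-.1)
z=np.load('top.npz'); P=cloud(z['d'],z['K'],z['T'])
x,y,h=P[...,0]-.674,P[...,1]-.1915,P[...,2]
m=(h>.012)&(h<.03)&(np.hypot(x,y)>.0305)&(np.hypot(x,y)<.038); print('tab',m.sum(),np.degrees(np.arctan2(y[m],x[m])))
"
```

```text
scene 177 158 plane [ 0.0034 -0.009   0.0962] circ [481.8 247.6] 33.0 x [0.4517 0.5137] y [0.2235 0.2794]
scene 173 157 plane [-0.011  -0.0066  0.0963] circ [500.4 165.3] 29.8 x [0.4734 0.5301] y [0.1362 0.1923]
scene 163 144 plane [-0.0015  0.0078  0.0964] circ [511.   76.3] 33.5 x [0.4778 0.5441] y [0.0427 0.104 ]
t 27.9 p [0.479  0.2527 0.2205] xdeg 24.91 tz [-0.011 -0.046 -0.999] F [ 0.1 -0.  -1. ] w 0.548 q7 -1.85
now [0.4793 0.2537 0.2405]
[[0.019, 0.0171, 0.0064, 1.99, -0.1], [0.0195, 0.0165, 0.0064, 1.99, -0.1], [0.0201, 0.0158, 0.0064, 1.99, -0.1], [0.0206, 0.0151, 0.0064, 1.99, -0.1], [0.0211, 0.0143, 0.0064, 1.99, -0.1]]
[[0.0216, 0.0136, 0.0064, 1.99, -0.1], [0.0221, 0.0128, 0.0064, 1.99, -0.1], [0.0225, 0.0121, 0.0064, 1.99, -0.1]]
tab 9 [ 6.23754926 16.41186181 11.40869987  6.22347768  2.32213632 17.14354756
 12.34658833  7.15338052  1.99108269]
```

apply_moves(commands=[[0.019,0.0171,0.0,2,-0.1],[0.0195,0.0165,0.0,2,-0.1],[0.0201,0.0158,0.002,2,-0.1],[0.0206,0.0151,0.0064,2,-0.1],[0.0211,0.0143,0.0064,2,-0.1]])

```text
clock: 28.32
position: [0.5995, 0.216, 0.2028]
ee_rot: [0.991, 0.131, -0.011, 0.023]
ft_force: [-0.3, 0.1, 0.0]
grip_width: 0.552
```

apply_moves(commands=[[0.0216,0.0136,0.0064,2,-0.1],[0.0221,0.0128,0.0064,2,-0.1],[0.018,0.01,0.0064,2,-0.1],[0,0,0,0,-0.1]])

```text
clock: 28.65
position: [0.6722, 0.1873, 0.1739]
ee_rot: [0.997, 0.074, -0.014, 0.026]
ft_force: [0.3, 0.1, -0.8]
grip_width: 0.548
```

```bash
python3 g.py 0 .674 .1915 9 .07
```

```text
bar c [0.6758 0.1923] size [14. 46.] ang 8.2 ztop 0.0422 tab@a,a+180 [62, 0]
t 28.7 p [0.6707 0.1886 0.1744] xdeg 8.56 tz [-0.025 -0.054 -0.998] F [-0.9  0.5  0.5] w 0.55 q7 -1.96
now [0.6712 0.1897 0.1943]
[[0.0014, -0.0012, 0.0173, 0.05, -0.1], [0.0014, -0.0012, 0.0173, 0.05, -0.1], [0.0014, -0.0012, 0.0173, 0.05, -0.1], [0.0014, -0.0012, 0.0173, 0.05, -0.1], [0.0014, -0.0012, 0.0173, 0.05, -0.1]]
[[0.0014, -0.0012, 0.0173, 0.05, -0.1]]
```

apply_moves(commands=[[0.0014,-0.0012,0.0173,0.05,-0.1],[0.0014,-0.0012,0.0173,0.05,-0.1],[0.0014,-0.0012,0.0173,0.05,-0.1],[0.0014,-0.0012,0.0173,0.05,-0.1],[0.0014,-0.0012,0.0173,0.05,-0.1]])

```text
clock: 29.12
position: [0.6722, 0.1953, 0.0866]
ee_rot: [0.997, 0.076, -0.014, 0.024]
ft_force: [0.7, -0.2, -0.3]
grip_width: 0.55
```

apply_moves(commands=[[0.0014,-0.0012,0.015,0.05,-0.1],[0,0,0,0,-0.1]])

```text
clock: 29.28
position: [0.6693, 0.1966, 0.0664]
ee_rot: [0.997, 0.077, -0.017, 0.024]
ft_force: [-0.1, -0.6, -0.1]
grip_width: 0.554
```

```bash
python3 g.py 0 .674 .1915 9 .008
```

```text
bar c [0.6763 0.1923] size [14. 46.] ang 10.0 ztop 0.0422 tab@a,a+180 [136, 0]
t 29.33 p [0.6698 0.1969 0.068 ] xdeg 8.82 tz [-0.03  -0.051 -0.998] F [-1.5  0.4  0.5] w 0.548 q7 -2.0
now [0.6703 0.1979 0.088 ]
[[0.0018, 0.0009, 0.015, -0.28, -0.1], [0.0018, 0.001, 0.015, -0.28, -0.1], [0.0018, 0.001, 0.015, -0.28, -0.1], [0.0018, 0.001, 0.015, -0.28, -0.1]]
```

apply_moves(commands=[[0.002,0.0015,0.015,-0.2,-0.1],[0.002,0.0015,0.015,-0.2,-0.1],[0.002,0.0015,0.015,-0.2,-0.1],[0.002,0.0015,0.012,-0.2,-0.1],[0,0,0,0,-0.1]])

```text
clock: 29.75
position: [0.679, 0.1902, 0.0107]
ee_rot: [0.996, 0.086, -0.014, 0.023]
ft_force: [-0.2, -0.3, -0.6]
grip_width: 0.551
```

```bash
python3 -c "
from h import *
pplan([.6763,.1923,.029],9.5,off=(0,0,-.02),grip=-.1)"
```

```text
t 29.75 p [0.679  0.1902 0.0107] xdeg 9.77 tz [-0.024 -0.049 -0.999] F [-0.2 -0.3 -0.6] w 0.551 q7 -1.99
now [0.6795 0.1912 0.0307]
[[-0.0029, -0.0017, 0.0017, 0.27, -0.1]]
```

apply_moves(commands=[[-0.0029,-0.0012,0.0015,0,-0.1],[0,0,0,0,1],[0,0,0,0,1],[0,0,0,0,1],[0,0,0,0,1]])

```text
clock: 30.17
position: [0.6761, 0.1911, 0.0099]
ee_rot: [0.996, 0.085, -0.014, 0.023]
ft_force: [0.5, 0.2, -1.2]
grip_width: 0.139
```

apply_moves(commands=[[0,0,0,0,1],[0,0,-0.015,0,1],[0,0,-0.035,0,1],[0,0,-0.04,0,1],[0,0,-0.04,0,1]])

```text
clock: 30.58
position: [0.6743, 0.1953, 0.1369]
ee_rot: [0.996, 0.086, -0.022, 0.025]
ft_force: [1.2, -0.1, -0.6]
grip_width: 0.14
```

apply_moves(commands=[[0,0,-0.04,0,1],[0,0,-0.03,0,1],[0,0,-0.01,0,1],[0,0,0,0,1]])

```text
clock: 30.92
position: [0.679, 0.2023, 0.2363]
ee_rot: [0.996, 0.086, -0.014, 0.022]
ft_force: [0.5, 0.3, -1.8]
grip_width: 0.145
```

```bash
python3 inhand.py; python3 -c "
from h import *
pplan([.57,.265,.19],113,off=(0,0,.012))"
```

```text
211 z pct [-0.012  -0.0118 -0.0115 -0.0109 -0.0093] x [-0.0113  0.0363]
-0.01 [-0.0252  0.0263]
0 [0.0153 0.028 ]
0.01 [-0.0276  0.027 ]
0.02 [-0.0223  0.0213]
0.035 [-0.0051  0.0042]
flange tool z -0.011144092246278908 x max 0.0365  y mid -5.400985223585897e-05 half width 0.028221307563608685
t 30.97 p [0.6789 0.2023 0.2355] xdeg 9.87 tz [-0.024 -0.046 -0.999] F [-0.1  0.5  0.1] w 0.145 q7 -1.93
now [0.6786 0.2018 0.2235]
[[-0.0059, -0.0051, 0.0021, -6.45, 1], [-0.0053, -0.0058, 0.0021, -6.45, 1], [-0.0046, -0.0063, 0.0021, -6.45, 1], [-0.0039, -0.0068, 0.0021, -6.45, 1], [-0.0031, -0.0072, 0.0021, -6.45, 1]]
[[-0.0023, -0.0075, 0.0021, -6.45, 1], [-0.0014, -0.0077, 0.0021, -6.45, 1], [-0.0005, -0.0078, 0.0021, -6.45, 1], [0.0003, -0.0079, 0.0021, -6.45, 1], [0.0012, -0.0078, 0.0021, -6.45, 1]]
[[0.0021, -0.0076, 0.0021, -6.45, 1], [0.0029, -0.0073, 0.0021, -6.45, 1], [0.0037, -0.0069, 0.0021, -6.45, 1], [0.0045, -0.0065, 0.0021, -6.45, 1], [0.0052, -0.0059, 0.0021, -6.45, 1]]
[[0.0058, -0.0053, 0.0021, -6.45, 1]]
```

apply_moves(commands=[[-0.0059,-0.0051,0.0,-6.45,1],[-0.0053,-0.0058,0.0,-6.45,1],[-0.0046,-0.0063,0.0,-6.45,1],[-0.0039,-0.0068,0.0,-6.45,1],[-0.0031,-0.0072,0.0,-6.45,1]])

```text
clock: 31.38
position: [0.6424, 0.2198, 0.2262]
ee_rot: [0.929, 0.368, -0.025, 0.018]
ft_force: [0.2, -0.1, -1.3]
grip_width: 0.143
```

apply_moves(commands=[[-0.0023,-0.0075,0.0021,-6.45,1],[-0.0014,-0.0077,0.0021,-6.45,1],[-0.0005,-0.0078,0.0021,-6.45,1],[0.0003,-0.0079,0.0021,-6.45,1],[0.0012,-0.0078,0.0021,-6.45,1]])

```text
clock: 31.8
position: [0.6017, 0.2366, 0.2043]
ee_rot: [0.781, 0.624, -0.037, 0.008]
ft_force: [0.5, 0.5, -0.3]
grip_width: 0.142
```

apply_moves(commands=[[0.0021,-0.0076,0.0021,-6.45,1],[0.0029,-0.0073,0.0021,-6.45,1],[0.0037,-0.0069,0.0021,-6.45,1],[0.0045,-0.0065,0.0021,-6.45,1],[0.0052,-0.0059,0.0021,-6.45,1]])

```text
clock: 32.22
position: [0.5596, 0.2518, 0.1828]
ee_rot: [0.564, 0.825, -0.044, -0.007]
ft_force: [-0.4, 0.5, -1.7]
grip_width: 0.141
```

```bash
python3 -c "
from h import *
pplan([.4698,.339,.15],216.5,off=(.0005,-.0005,.0118))"
```

```text
t 32.22 p [0.5596 0.2518 0.1828] xdeg 111.36 tz [-0.062 -0.065 -0.996] F [-0.4  0.5 -1.7] w 0.141 q7 -0.42
now [0.5582 0.2514 0.1711]
[[0.0072, -0.0031, 0.0013, -6.57, 1], [0.0075, -0.0022, 0.0013, -6.57, 1], [0.0077, -0.0013, 0.0013, -6.57, 1], [0.0078, -0.0004, 0.0013, -6.57, 1], [0.0078, 0.0005, 0.0013, -6.57, 1]]
[[0.0077, 0.0013, 0.0013, -6.57, 1], [0.0075, 0.0022, 0.0013, -6.57, 1], [0.0072, 0.0031, 0.0013, -6.57, 1], [0.0068, 0.0039, 0.0013, -6.57, 1], [0.0063, 0.0046, 0.0013, -6.57, 1]]
[[0.0058, 0.0053, 0.0013, -6.57, 1], [0.0051, 0.006, 0.0013, -6.57, 1], [0.0044, 0.0065, 0.0013, -6.57, 1], [0.0036, 0.007, 0.0013, -6.57, 1], [0.0028, 0.0073, 0.0013, -6.57, 1]]
[[0.002, 0.0076, 0.0013, -6.57, 1]]
```

apply_moves(commands=[[0,0,0,0,1],[0.0036,-0.0016,0,-4,1],[0.0037,-0.0011,0,-4,1],[0.004,-0.0006,0,-4,1],[0.0045,-0.0002,0,-4,1]])

```text
clock: 32.63
position: [0.5453, 0.2612, 0.1743]
ee_rot: [0.443, 0.895, -0.048, -0.017]
ft_force: [-0.3, 0.5, -1.8]
grip_width: 0.145
```

apply_moves(commands=[[0.0045,0,0,-4,1],[0.0045,0.0,0,-4,1],[0.0045,0.0006,0,-4,1],[0.0045,0.001,0,-4,1],[0.0045,0.001,0,-4,1]])

```text
clock: 33.05
position: [0.5298, 0.2758, 0.1672]
ee_rot: [0.284, 0.957, -0.047, -0.028]
ft_force: [-0.1, -0.4, -1.0]
grip_width: 0.141
```

```bash
python3 -c "
from h import *
pplan([.4698,.339,.15],216.5,off=(.0005,-.0005,.0118),amax=4.5)"
```

```text
t 33.05 p [0.5298 0.2758 0.1672] xdeg 146.92 tz [-0.081 -0.075 -0.994] F [-0.1 -0.4 -1. ] w 0.141 q7 0.09
now [0.5281 0.2748 0.1555]
[[0.0053, 0.0014, 0.0003, -4.35, 1], [0.0052, 0.0018, 0.0003, -4.35, 1], [0.005, 0.0022, 0.0003, -4.35, 1], [0.0048, 0.0026, 0.0003, -4.35, 1], [0.0046, 0.0029, 0.0003, -4.35, 1]]
[[0.0044, 0.0033, 0.0003, -4.35, 1], [0.0041, 0.0036, 0.0003, -4.35, 1], [0.0038, 0.0039, 0.0003, -4.35, 1], [0.0035, 0.0042, 0.0003, -4.35, 1], [0.0032, 0.0044, 0.0003, -4.35, 1]]
[[0.0029, 0.0047, 0.0003, -4.35, 1], [0.0025, 0.0049, 0.0003, -4.35, 1], [0.0021, 0.005, 0.0003, -4.35, 1], [0.0017, 0.0052, 0.0003, -4.35, 1], [0.0013, 0.0053, 0.0003, -4.35, 1]]
[[0.0009, 0.0054, 0.0003, -4.35, 1]]
```

apply_moves(commands=[[0.0053,0.0014,-0.0015,-4.35,1],[0.0052,0.0018,-0.0015,-4.35,1],[0.005,0.0022,-0.0015,-4.35,1],[0.0048,0.0026,-0.0015,-4.35,1],[0.0046,0.0029,-0.0015,-4.35,1]])

```text
clock: 33.47
position: [0.5109, 0.2934, 0.1677]
ee_rot: [0.1, 0.993, -0.044, -0.04]
ft_force: [0.4, 0.3, 0.1]
grip_width: 0.141
```

apply_moves(commands=[[0.0044,0.0033,-0.0015,-4.35,1],[0.0041,0.0036,-0.0015,-4.35,1],[0.0038,0.0039,-0.0015,-4.35,1],[0.0035,0.0042,-0.0015,-4.35,1],[0.0032,0.0044,-0.0015,-4.35,1]])

```text
clock: 33.88
position: [0.4923, 0.3118, 0.1688]
ee_rot: [-0.087, 0.994, -0.038, -0.052]
ft_force: [-1.2, -0.7, -1.6]
grip_width: 0.142
```

apply_moves(commands=[[0.0029,0.0047,-0.0015,-4.35,1],[0.0025,0.0049,-0.0015,-4.35,1],[0.0021,0.005,-0.0015,-4.35,1],[0.0017,0.0052,-0.0015,-4.35,1],[0.0013,0.0053,-0.0015,-4.35,1]])

```text
clock: 34.3
position: [0.474, 0.3304, 0.1699]
ee_rot: [-0.272, 0.96, -0.029, -0.062]
ft_force: [0.0, -0.5, -1.1]
grip_width: 0.143
```

```bash
python3 -c "
from h import *
pplan([.4698,.339,.13],216.5,off=(.0005,-.0005,.0118),amax=4.5)"; python3 fl.py .475 .332 .145 .19
```

```text
t 34.3 p [0.474  0.3304 0.1699] xdeg -148.46 tz [-0.104 -0.09  -0.991] F [ 0.  -0.5 -1.1] w 0.143 q7 1.0
now [0.4726 0.3286 0.1583]
[[-0.0034, 0.0055, 0.0137, -2.48, 1], [-0.0036, 0.0053, 0.0137, -2.48, 1]]
t 34.3 p [0.474  0.3304 0.1699] xdeg -148.46 tz [-0.104 -0.09  -0.991] F [ 0.  -0.5 -1.1] w 0.143 q7 1.0
wrist 3738 3637 plane [-0.1108 -0.1361  0.1831] circ [471.9 327.6] 31.0 x [0.4432 0.5007] y [0.3019 0.3586]
scene 251 170 plane [-0.1118 -0.141   0.1829] circ [473.6 328.8] 32.1 x [0.4473 0.5039] y [0.3038 0.3601]
```

apply_moves(commands=[[-0.0033,0.006,0.012,-2.5,1],[-0.0033,0.006,0.012,-2.5,1],[0,0,0.005,0,1],[0,0,0,0,1]])

```text
clock: 34.73
position: [0.4696, 0.3413, 0.1344]
ee_rot: [-0.311, 0.948, -0.027, -0.065]
ft_force: [0.1, -0.3, -0.6]
grip_width: 0.144
```

```bash
cat >> fl.py <<'E'
    n3=np.array([-c[0],-c[1],1]); n3/=np.linalg.norm(n3); ctr=np.array([e[0]/1000,e[1]/1000,0]) if False else np.array([f[:,0].min()+f[:,0].max(),f[:,1].min()+f[:,1].max(),0])/2
    ctr[2]=c[2]+c[0]*(ctr[0]-cx)+c[1]*(ctr[1]-cy); print("  base~",np.round(ctr-.023*n3,4),"normal",np.round(n3,3))
E
python3 fl.py .47 .339 .115 .16
```

```text
t 34.73 p [0.4696 0.3413 0.1344] xdeg -143.69 tz [-0.106 -0.092 -0.99 ] F [ 0.1 -0.3 -0.6] w 0.144 q7 1.04
wrist 3870 3655 plane [-0.1084 -0.1378  0.1482] circ [467.7 338.4] 31.0 x [0.4402 0.4972] y [0.3127 0.3694]
  base~ [0.4663 0.3379 0.1254] normal [0.107 0.136 0.985]
scene 258 162 plane [-0.1134 -0.1389  0.1483] circ [469.  339.9] 31.6 x [0.4419 0.5005] y [0.3138 0.3699]
  base~ [0.4686 0.3387 0.1251] normal [0.112 0.137 0.984]
```

apply_moves(commands=[[-0.0015,0,0.0085,0,1],[-0.0015,0,0.0085,0,1],[-0.0015,0,0.0085,0,1],[-0.001,0,0.004,0,1],[0,0,0,0,1]])

```text
clock: 35.25
position: [0.4722, 0.3417, 0.1033]
ee_rot: [-0.309, 0.948, -0.027, -0.064]
ft_force: [0.2, -0.3, -1.1]
grip_width: 0.14
```

```bash
python3 fl.py .47 .339 .1 .13
```

```text
t 35.25 p [0.4722 0.3417 0.1033] xdeg -143.9 tz [-0.104 -0.09  -0.99 ] F [ 0.2 -0.3 -1.1] w 0.14 q7 1.03
wrist 3900 3649 plane [-0.1078 -0.1379  0.1174] circ [470.4 338.7] 31.0 x [0.4428 0.4996] y [0.3133 0.3696]
  base~ [0.4688 0.3383 0.0943] normal [0.106 0.136 0.985]
scene 238 158 plane [-0.1191 -0.1325  0.1175] circ [471.1 339.9] 32.2 x [0.4438 0.502 ] y [0.3136 0.3693]
  base~ [0.4702 0.3384 0.0942] normal [0.117 0.13  0.984]
```

apply_moves(commands=[[-0.0004,0,0.0025,0,1],[-0.0002,0,0.002,0,1],[0,0,0,0,1]])

```text
clock: 35.6
position: [0.4725, 0.3424, 0.1002]
ee_rot: [-0.31, 0.948, -0.026, -0.063]
ft_force: [0.0, -0.6, -0.4]
grip_width: 0.141
```

apply_moves(commands=[[0,0,0,0,0.6],[0,0,0,0,0.3],[0,0,0,0,-0.1],[0,0,0,0,-0.1]])

```text
clock: 35.93
position: [0.4727, 0.3429, 0.101]
ee_rot: [-0.31, 0.948, -0.026, -0.062]
ft_force: [0.4, 0.0, 0.1]
grip_width: 0.549
```

```bash
python3 fl.py .47 .339 .0935 .13
```

```text
t 35.93 p [0.4727 0.3429 0.101 ] xdeg -143.89 tz [-0.101 -0.088 -0.991] F [0.4 0.  0.1] w 0.549 q7 1.03
wrist 7422 517 plane [1.0491 0.6675 0.1282] circ [465.4 337.7] 24.5 x [0.4415 0.484 ] y [0.3149 0.3613]
  base~ [0.4779 0.3477 0.1056] normal [-0.657 -0.418  0.627]
scene 273 58 plane [-0.229   0.3595  0.1054] circ [476.1 334. ] 24.0 x [0.4648 0.4987] y [0.3117 0.3562]
  base~ [0.4769 0.3416 0.0798] normal [ 0.211 -0.331  0.92 ]
```

apply_moves(commands=[[0,0,-0.01,0,-0.1],[0,0,-0.02,0,-0.1],[0,0,-0.03,0,-0.1],[0,0,-0.03,0,-0.1],[0,0,0,0,-0.1]])

```text
clock: 36.45
position: [0.4814, 0.3504, 0.1951]
ee_rot: [-0.31, 0.948, -0.026, -0.064]
ft_force: [-0.0, 1.0, -0.1]
grip_width: 0.55
```

```bash
python3 fl.py .47 .339 .0935 .11; python3 -c "
from h import *
i,d,K,T=cam('wrist'); np.savez('p3.npz',img=i,d=d,K=K,T=T); s,ds,Ks,Ts=cam('scene'); u=proj(Ks,Ts,[.47,.339,.1]).astype(int)
save('f3',np.hstack([cv2.resize(i,(400,300)),cv2.resize(s[u[1]-30:u[1]+30,u[0]-40:u[0]+40],(400,300),interpolation=cv2.INTER_CUBIC)]))"
```

```text
t 36.45 p [0.4814 0.3504 0.1951] xdeg -143.85 tz [-0.104 -0.089 -0.991] F [-0.   1.  -0.1] w 0.55 q7 1.07
wrist 2394 2379 plane [-0.      0.0006  0.0964] circ [467.2 337.4] 32.4 x [0.438  0.4988] y [0.3109 0.3683]
  base~ [0.4684 0.3396 0.0734] normal [ 0.    -0.001  1.   ]
scene 210 152 plane [-0.0043  0.0014  0.0962] circ [467.9 337. ] 32.5 x [0.4418 0.4979] y [0.3117 0.3677]
  base~ [0.4697 0.3398 0.0732] normal [ 0.004 -0.001  1.   ]
```

View pics/f3.png

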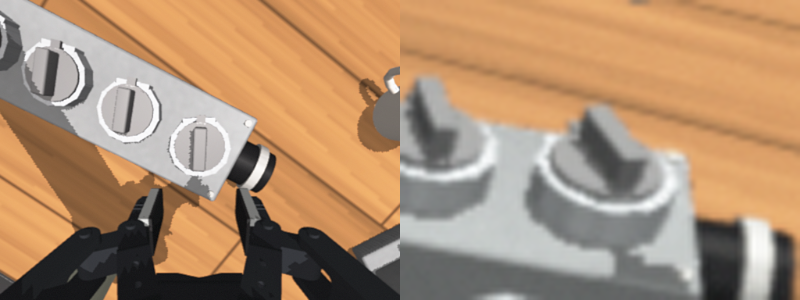

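```bash
python3 -c "
from h import *
pplan([.37,-.239,.25],92,off=(0,0,-.02),amax=6,smax=.035)"
```

```text
t 36.65 p [0.4804 0.348  0.1888] xdeg -143.86 tz [-0.109 -0.095 -0.99 ] F [-0.   0.7 -0.2] w 0.546 q7 1.07
now [0.4825 0.3499 0.2085]
[[0.0209, -0.0195, 0.0013, 5.91, 1], [0.0188, -0.0215, 0.0013, 5.91, 1], [0.0165, -0.0233, 0.0013, 5.91, 1], [0.014, -0.0249, 0.0013, 5.91, 1], [0.0114, -0.0262, 0.0013, 5.91, 1]]
[[0.0086, -0.0273, 0.0013, 5.91, 1], [0.0057, -0.028, 0.0013, 5.91, 1], [0.0028, -0.0284, 0.0013, 5.91, 1], [-0.0001, -0.0286, 0.0013, 5.91, 1], [-0.0031, -0.0284, 0.0013, 5.91, 1]]
[[-0.006, -0.028, 0.0013, 5.91, 1], [-0.0088, -0.0272, 0.0013, 5.91, 1], [-0.0116, -0.0261, 0.0013, 5.91, 1], [-0.0142, -0.0248, 0.0013, 5.91, 1], [-0.0167, -0.0232, 0.0013, 5.91, 1]]
[[-0.019, -0.0214, 0.0013, 5.91, 1], [-0.0211, -0.0193, 0.0013, 5.91, 1], [-0.023, -0.017, 0.0013, 5.91, 1], [-0.0246, -0.0146, 0.0013, 5.91, 1], [-0.026, -0.012, 0.0013, 5.91, 1]]
[[-0.0271, -0.0092, 0.0013, 5.91, 1]]
```

apply_moves(commands=[[0.0209,-0.0195,-0.008,5.9,1],[0.0188,-0.0215,-0.005,5.9,1],[0.0165,-0.0233,-0.002,5.9,1],[0.014,-0.0249,0.0,5.9,1],[0.0114,-0.0262,0.0,5.9,1]])

```text
clock: 37.07
position: [0.4504, 0.2089, 0.2138]
ee_rot: [-0.054, 0.996, -0.045, -0.063]
ft_force: [0.9, -1.2, 1.0]
grip_width: -0.0
```

apply_moves(commands=[[0.0086,-0.0273,0.0,5.9,1],[0.0057,-0.028,0.0,5.9,1],[0.0028,-0.0284,0.0,5.9,1],[-0.0001,-0.0286,0.0,5.9,1],[-0.0031,-0.0284,0.0,5.9,1]])

```text
clock: 37.48
position: [0.4171, 0.0611, 0.2257]
ee_rot: [0.215, 0.973, -0.061, -0.054]
ft_force: [-0.2, -0.4, 0.3]
grip_width: -0.0
```

apply_moves(commands=[[-0.006,-0.028,0.0,5.9,1],[-0.0088,-0.0272,0.0,5.9,1],[-0.0116,-0.0261,0.0,5.9,1],[-0.0142,-0.0248,0.0,5.9,1],[-0.0167,-0.0232,0.0,5.9,1]])

```text
clock: 37.9
position: [0.379, -0.0855, 0.2401]
ee_rot: [0.47, 0.879, -0.075, -0.038]
ft_force: [0.5, -1.2, 0.2]
grip_width: -0.001
```

```bash
python3 -c "
from h import *
pplan([.37,-.239,.23],92,off=(0,0,-.02),amax=6,smax=.035)"
```

```text
t 37.9 p [ 0.379  -0.0855  0.2401] xdeg 123.74 tz [-0.138 -0.097 -0.986] F [ 0.5 -1.2  0.2] w -0.001 q7 0.76
now [ 0.3817 -0.0835  0.2598]
[[-0.0204, -0.0149, 0.0077, 5.29, 1], [-0.0217, -0.013, 0.0077, 5.29, 1], [-0.0228, -0.0109, 0.0077, 5.29, 1], [-0.0237, -0.0088, 0.0077, 5.29, 1], [-0.0245, -0.0066, 0.0077, 5.29, 1]]
[[-0.025, -0.0043, 0.0077, 5.29, 1]]
```

apply_moves(commands=[[-0.0204,-0.0149,0.004,5.29,1],[-0.0217,-0.013,0.004,5.29,1],[-0.0228,-0.0109,0.004,5.29,1],[-0.0237,-0.0088,0.004,5.29,1],[-0.0245,-0.0066,0.004,5.29,1]])

```text
clock: 38.32
position: [0.3638, -0.2215, 0.2318]
ee_rot: [0.67, 0.737, -0.086, -0.019]
ft_force: [0.6, -0.4, -0.0]
grip_width: -0.001
```

apply_moves(commands=[[-0.023,-0.0043,0.004,5.29,1],[0,0,0,0,1]])

```text
clock: 38.48
position: [0.3577, -0.2511, 0.2281]
ee_rot: [0.71, 0.699, -0.087, -0.017]
ft_force: [-1.1, -0.8, 0.3]
grip_width: -0.001
```

```bash
python3 -c "
from h import *
pplan([.375,-.239,.132],92,off=(0,0,-.025),amax=6,smax=.03)
i,d,K,T=cam('top'); print([onplane(K,T,r['xy'],.132) for r in nets.place_of('top','drawer_bar')[:1]])
i,d,K,T=cam('wrist'); print([onplane(K,T,r['xy'],.132) for r in nets.place_of('wrist','drawer_bar')[:1]])
"
```

```text
t 38.48 p [ 0.3577 -0.2511  0.2281] xdeg 89.55 tz [-0.148 -0.098 -0.984] F [-1.1 -0.8  0.3] w -0.001 q7 0.34
now [ 0.3614 -0.2486  0.2527]
[[0.0044, 0.0062, 0.0232, -0.49, 1], [0.0043, 0.0062, 0.0232, -0.49, 1], [0.0042, 0.0063, 0.0232, -0.49, 1], [0.0042, 0.0063, 0.0232, -0.49, 1], [0.0041, 0.0063, 0.0232, -0.49, 1]]
[array([ 0.42563086, -0.23138562,  0.132     ])]
[array([ 0.42599219, -0.24330545,  0.132     ])]
```

apply_moves(commands=[[0.0044,0.0062,0.0245,-0.49,1],[0.0043,0.0062,0.0245,-0.49,1],[0.0042,0.0063,0.0245,-0.49,1],[0.0042,0.0063,0.0245,-0.49,1],[0,0.0,0.0245,-0.49,1]])

```text
clock: 39.1
position: [0.3724, -0.2377, 0.1045]
ee_rot: [0.685, 0.724, -0.088, -0.011]
ft_force: [-0.4, 0.3, 0.3]
grip_width: -0.002
```

```bash
python3 -c "
from h import *
pplan([.56,-.239,.132],92,off=(0,0,-.032),smax=.025)"
```

```text
t 39.1 p [ 0.3724 -0.2377  0.1045] xdeg 93.61 tz [-0.137 -0.112 -0.984] F [-0.4  0.3  0.3] w -0.002 q7 0.15
now [ 0.3768 -0.2341  0.136 ]
[[-0.002, 0.0227, -0.0026, 0.2, 1], [-0.0019, 0.0227, -0.0026, 0.2, 1], [-0.0018, 0.0227, -0.0026, 0.2, 1], [-0.0018, 0.0227, -0.0026, 0.2, 1], [-0.0017, 0.0227, -0.0026, 0.2, 1]]
[[-0.0016, 0.0227, -0.0026, 0.2, 1], [-0.0015, 0.0227, -0.0026, 0.2, 1], [-0.0014, 0.0227, -0.0026, 0.2, 1]]
```

apply_moves(commands=[[-0.001,0.012,-0.001,0,1],[-0.001,0.012,-0.001,0,1],[-0.001,0.015,-0.0015,0,1],[-0.0015,0.02,-0.002,0,1],[-0.0015,0.02,-0.002,0,1]])

```text
clock: 39.52
position: [0.4472, -0.2336, 0.0955]
ee_rot: [0.68, 0.727, -0.093, -0.016]
ft_force: [-1.4, 0.7, 1.0]
grip_width: 0.001
```

```bash
python3 -c "
from h import *
pplan([.568,-.239,.134],92,off=(0,0,-.032),smax=.022)"
```

```text
t 39.52 p [ 0.4472 -0.2336  0.0955] xdeg 94.34 tz [-0.15  -0.114 -0.982] F [-1.4  0.7  1. ] w 0.001 q7 -0.01
now [ 0.452  -0.23    0.1269]
[[-0.0031, 0.0188, -0.0039, 0.39, 1], [-0.0029, 0.0188, -0.0039, 0.39, 1], [-0.0028, 0.0188, -0.0039, 0.39, 1], [-0.0027, 0.0189, -0.0039, 0.39, 1], [-0.0026, 0.0189, -0.0039, 0.39, 1]]
[[-0.0024, 0.0189, -0.0039, 0.39, 1]]
```

apply_moves(commands=[[-0.0028,0.019,-0.0039,0.4,1],[-0.0028,0.019,-0.0039,0.4,1],[-0.0028,0.019,-0.0039,0.4,1],[-0.0027,0.019,-0.0039,0.4,1],[-0.002,0.015,-0.003,0.4,1]])

```text
clock: 39.93
position: [0.5439, -0.2335, 0.1008]
ee_rot: [0.688, 0.719, -0.095, -0.016]
ft_force: [-2.0, 0.3, -0.9]
grip_width: -0.002
```

```bash
cat > bar.py <<'E'
from h import *
pplan([.57,-.239,.134],92,off=(0,0,-.032),smax=.01)
for n in ('top','wrist'):
    i,d,K,T=cam(n); print(n,[np.round(onplane(K,T,r['xy'],.132),4) for r in nets.place_of(n,'drawer_bar')[:1]])
    P=cloud(d,K,T); m=(d>0)&(P[...,2]>.134)&(P[...,2]<.14)&(P[...,1]<-.18)&(P[...,1]>-.30)&(P[...,0]>.4)&(P[...,0]<.625); m&=(abs(P[...,1]+.239)>.035)&(abs(P[...,1]+.239)<.06); print(m.sum(),np.round(np.percentile(P[m][:,0],[2,30,50,70]),4) if m.sum() else '')
E
python3 bar.py
```

```text
t 39.93 p [ 0.5439 -0.2335  0.1008] xdeg 93.07 tz [-0.155 -0.115 -0.981] F [-2.   0.3 -0.9] w -0.002 q7 -0.09
now [ 0.5488 -0.2299  0.1322]
[[-0.0035, 0.0068, -0.0013, 0.36, 1], [-0.0034, 0.0068, -0.0013, 0.36, 1], [-0.0034, 0.0068, -0.0013, 0.36, 1]]
top [array([0.5046, 0.0734, 0.132 ])]
61 [0.5613 0.5669 0.5719 0.5873]
wrist [array([ 0.5795, -0.2379,  0.132 ])]
3121 [0.573  0.5796 0.5916 0.6098]
```

apply_moves(commands=[[-0.001,0.006,-0.001,0,1],[-0.001,0.005,-0.001,0,1],[0,0.004,0,0,1],[0,0.003,0,0,1]])

```text
clock: 40.47
position: [0.5593, -0.2357, 0.1013]
ee_rot: [0.688, 0.719, -0.096, -0.016]
ft_force: [-1.0, 0.2, 0.6]
grip_width: 0.002
```

```bash
python3 bar.py
```

```text
t 40.47 p [ 0.5593 -0.2357  0.1013] xdeg 93.09 tz [-0.155 -0.117 -0.981] F [-1.   0.2  0.6] w 0.002 q7 -0.1
now [ 0.5643 -0.2319  0.1327]
[[-0.0075, 0.0052, -0.0013, 1.09, 1]]
top []
56 [0.5766 0.5818 0.5846 0.6001]
wrist [array([ 0.5843, -0.2378,  0.132 ])]
2486 [0.5791 0.5846 0.589  0.6039]
```

apply_moves(commands=[[0,0.004,-0.0005,0,1],[0,0.004,-0.0005,0,1],[0,0.003,0,0,1],[0,0.003,0,0,1]])

```text
clock: 41.0
position: [0.5707, -0.2355, 0.1001]
ee_rot: [0.688, 0.719, -0.099, -0.018]
ft_force: [-28.6, 3.2, 19.7]
grip_width: 0.002
```

```bash
python3 bar.py
```

```text
t 41.0 p [ 0.5707 -0.2355  0.1001] xdeg 93.06 tz [-0.163 -0.118 -0.98 ] F [-28.6   3.2  19.7] w 0.002 q7 -0.1
now [ 0.5759 -0.2318  0.1315]
[[-0.0071, -0.0065, -0.0007, 1.06, 1]]
top [array([0.5042, 0.155 , 0.132 ])]
56 [0.5896 0.5935 0.5976 0.6076]
wrist [array([ 0.5968, -0.2383,  0.132 ])]
2152 [0.5893 0.5941 0.5973 0.6066]
```

apply_moves(commands=[[0,-0.005,0,0,1],[0,-0.015,0.001,0,1],[0,-0.025,0.002,0,1],[0,-0.025,0.0,0,1],[0,-0.01,-0.02,0,1]])

```text
clock: 41.62
position: [0.4916, -0.2348, 0.1264]
ee_rot: [0.687, 0.72, -0.099, -0.021]
ft_force: [-0.1, -0.2, 0.1]
grip_width: -0.0
```

apply_moves(commands=[[0,0,-0.03,0,1],[0,0,-0.04,0,1],[0,0,-0.04,0,1],[0,0,-0.02,0,1],[0,0,0,0,1]])

```text
clock: 42.03
position: [0.5123, -0.2199, 0.2617]
ee_rot: [0.688, 0.719, -0.099, -0.02]
ft_force: [1.1, 0.8, -0.6]
grip_width: -0.002
```

```bash
python3 bar.py; for c in "4843 2512" "4992 1617" "5133 0745" "4698 3390"; do set -- $c; python3 fl.py .$1 .$2 .0938 .105 | grep -A1 scene; done
python3 -c "
from h import *
i,d,K,T=cam('scene')
for k in ('jar','can','driver'): print(k,[np.round(onplane(K,T,r['xy'],0),3) for r in nets.place_of('scene',k)[:1]])
save('end',i)"
```

```text
t 42.03 p [ 0.5123 -0.2199  0.2617] xdeg 93.09 tz [-0.166 -0.115 -0.979] F [ 1.1  0.8 -0.6] w -0.002 q7 0.01
now [ 0.5176 -0.2162  0.2931]
[[-0.0005, 0.0046, 0.0088, 0.06, 1], [-0.0005, 0.0046, 0.0088, 0.06, 1], [-0.0005, 0.0046, 0.0088, 0.06, 1], [-0.0005, 0.0046, 0.0088, 0.06, 1], [-0.0005, 0.0046, 0.0088, 0.06, 1]]
[[-0.0005, 0.0046, 0.0088, 0.06, 1], [-0.0005, 0.0046, 0.0088, 0.06, 1], [-0.0005, 0.0046, 0.0088, 0.06, 1], [-0.0004, 0.0046, 0.0088, 0.06, 1], [-0.0004, 0.0046, 0.0088, 0.06, 1]]
[[-0.0004, 0.0046, 0.0088, 0.06, 1], [-0.0004, 0.0046, 0.0088, 0.06, 1], [-0.0004, 0.0046, 0.0088, 0.06, 1], [-0.0004, 0.0046, 0.0088, 0.06, 1], [-0.0004, 0.0046, 0.0088, 0.06, 1]]
[[-0.0004, 0.0046, 0.0088, 0.06, 1], [-0.0004, 0.0046, 0.0088, 0.06, 1]]
top [array([ 0.6025, -0.2346,  0.132 ])]
54 [0.5873 0.5922 0.5951 0.6023]
wrist [array([ 0.5932, -0.2382,  0.132 ])]
890 [0.5892 0.5939 0.5973 0.6056]
scene 182 157 plane [-0.0129 -0.0059  0.0964] circ [482.8 247.4] 33.2 x [0.4524 0.5137] y [0.2234 0.2794]
  base~ [0.4827 0.2513 0.0734] normal [0.013 0.006 1.   ]
scene 172 156 plane [-0.0106  0.0006  0.0964] circ [500.  164.8] 30.2 x [0.4707 0.5297] y [0.1365 0.1922]
  base~ [0.4999 0.1643 0.0734] normal [ 0.011 -0.001  1.   ]
scene 162 142 plane [ 0.0002 -0.0064  0.0965] circ [510.4  70.8] 35.3 x [0.4764 0.5444] y [0.0471 0.1036]
  base~ [0.5104 0.0752 0.0735] normal [-0.     0.006  1.   ]
scene 186 160 plane [-0.0092 -0.0001  0.0963] circ [467.3 336.6] 33.0 x [0.4399 0.4986] y [0.3117 0.3678]
  base~ [0.4691 0.3398 0.0733] normal [0.009 0.    1.   ]
jar [array([0.727, 0.051, 0.   ])]
can [array([0.719, 0.335, 0.   ])]
driver [array([ 0.371, -0.117,  0.   ])]
```

View pics/end.png

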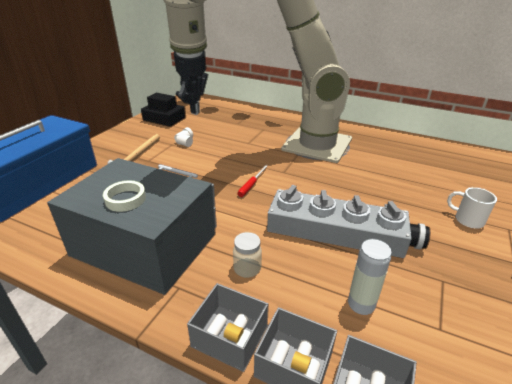

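Four plugs sit flat in the manifold's ports (cols 290–393, rows 197–215). The drawer is shut, the jar, can and screwdriver are in place, and the gripper is clear of everything.

```bash
python3 -c "
from h import *
print(workorder.hand_in())"
```

```text
the job is handed in; nothing more can be done
None
```

I pulled the top drawer to its stop and found three plugs in it. I fitted those and the bench plug in the four ports, pushed the drawer shut, and handed the job in at about 42 s. No verdict was reported.

**Last checks:**
- **Plugs:** all four flanges measure flat at 96 mm above the bench; fully home is 97 mm. The measured centres lie within about 3 mm of the ports.
- **Drawer:** the bar handle is back at x of about 0.595 m, as at the start. It stopped firmly at about 29 N.
- **Jar, can and screwdriver:** the picture shows all three in place. The network's readings shifted by 10–15 mm from the start, which I put down to its scatter.
- **Gripper:** it is clear of everything in the picture.

**What went wrong or disagreed:**
- **First grip on the handle:** it missed, because the fingertips sit about 19 mm behind the reported TCP. I went lower and it held.
- **Second drawer plug:** it was gripped too high and tilted by about 8°. I released it at the port mouth and it dropped home by itself.
- **Bench plug:** tool tilt built up over the run to about 8° (10° on this plug), so I seated it the same way.
- **First plug:** it was pressed with up to 53 N at the wrist, under the 80 N limit.
- **Key direction:** the tabs and keys pointed away from the cabinet's front, opposite to what the text said. I followed the images.
- **Top-camera reading of the bar:** at the end the network gave 0.6025 m, about 7 mm off the other readings.

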